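# Set a display plank's overhang to the width of a feeder pan and hold it

## Task

The display plank should stick out of its plinth by exactly the width of the feeder pan that lies in the gauge beside the plinth's front face. Slide the gauge's jaw towards the plinth until it presses the pan firmly against the plinth face, and leave it shut; then slide the plank outward over the pan, with the drinker riding upright on it, until its front edge is in line with the plinth-side face of the jaw's upright post. There the plank would tip forward, so keep it level and finish while still holding it; leave everything else on the counter in its place.

Things in the scene. Friction and masses are not known exactly. Their poses are not given: they have to be found in the camera images.
- stand: Fixed cream metal plinth, 150 mm wide (x), 310 mm long (y from 0 to +310), top 100 mm above the counter. Origin: at counter height, middle of the lower edge of its upright front face (plane y = 0); outward is -y, z up. A dark gauge rail 22 mm wide, 14 mm high runs outward on the counter at x = +125 mm to a stop at y = -282 mm. The pan lies on the bare counter before the face.
- jaw: Aluminium gauge jaw; slides along the stand's y only, about 2 N friction, stays where left; starts open, clear of the pan; opens to 235 mm. Axes as the stand's. Origin: at counter height, at the stand's x = 0, in the plane of its flat plinth-side face. Its bar (x -45 to +120 mm, 5 to 29 mm high, 12 mm thick) pushes the pan. Its distance from the stand's origin = the opening = the pan's diameter when shut.
- jaw_mark (a point): The mark: free end of a small pointer blade (10 mm high) on the jaw's upright post, on the plinth-side face, in the plane of the jaw's face, 107 mm above the counter, at the stand's x = +73 mm, just beside the plank's path (plank edge at about x = +60 mm). Axes as the stand's.
- jaw_post (a point): Centre of the top of the jaw's upright post, 152 mm above the counter. The post is 24 mm wide (stand x), 14 mm thick (y), the same all the way up; its plinth-side face, 7 mm towards the plinth from this point, lies in the plane of the jaw's face. Can be gripped from above along y.
- plank: Loose wooden plank, 120 mm wide (x), 280 mm long (y), 14 mm thick, about 0.45 kg, flat on the plinth's top with its front end sticking out a little. Origin: centre of its underside; -y points outward. Unguided: slides on the plinth by friction. With the drinker on it, it starts to tip forward when it sticks out about 100 to 130 mm.
- plank_front (a point): Middle of the plank's front (outward) end face, half-way up its thickness.
- batten_top (a point): Middle of the top of the batten fixed across the plank near its rear end: 90 mm long (plank x), 12 mm thick (plank y), 36 mm high above the plank's top (its top is 150 mm above the counter); centre 35 mm from the rear end, 245 mm behind the front end. Can be gripped from above along y.
- drinker: Loose white plastic chick drinker, 92 mm across its base, 112 mm high, about 0.2 kg, standing on the plank with its axis about 60 mm behind the front edge. Origin: centre of its underside.
- pan_small: Round galvanised feeder pan, 150 mm diameter at the rim, 28 mm high, 0.3 kg, loose on the counter. Origin: centre of its underside. One of the two pans lies in the gauge between plinth face and jaw (either may), the other apart on the counter and is to be left alone.
- pan_large: The same kind of pan, 178 mm diameter at the rim, 28 mm high. Origin: centre of its underside.
- bed (a point): Fixed point on the counter 90 mm in front of the middle of the plinth face: the pan within 50 mm of it is the one in the gauge.
- tape: Bystander: roll of brown tape, 90 mm across, 24 mm high. Origin: centre of its underside.
- driver: Bystander: screwdriver lying on the counter.
- jug: Bystander: white jar with a black cap, 90 mm across, 170 mm high.
- clips: Bystander: black tray 100 x 140 x 50 mm.
- tub: Bystander: black rubber bowl 140 mm across, 80 mm high.
- scoopcup: Bystander: metal cup 70 mm across, 70 mm high.

How it is judged:
By the outcome, as a careful person would: the job done as asked, in the order asked, and still so for the second after the job is handed in, while the arm keeps its last pose, push and grip.
It also fails if it takes over 48 s, if anything falls off the work surface, if the arm or the gripper's body presses on something with over 40 N, if the wrist force passes 120 N, or if a joint passes its speed limit or range.

## Robot

A 6-joint arm with a two-finger parallel gripper is mounted at the origin on the work surface. World frame = base frame: x ahead of the robot, y to its left, z up, the work surface at z = 0. Lengths are in m, angles in rad, forces in N, time in s.
With the tool pointing down it reaches from about 0.15 to 0.775 m from the base axis. Payload 6.1 kg.
Tool frame: the origin (TCP) lies between the finger pads; the fingertips stand 8 mm ahead of it and the grasp point (between the pads) lies 11 mm behind it; z points along the fingers, y is the direction in which the jaws open and shut (so a half turn about z gives the same grasp; the last joint's range is limited). The gripper opens to 85 mm and grips with 20 to 120 N. Pads are 22 mm wide; open, the fingers measure 114 mm over their backs; the gripper's body (76 mm by 85 mm) begins 54 mm behind the grasp point. The pads swing forward as they close: fully open they stand 13 mm farther back than shut.
Start: joints at [1.28, 0.126, -0.04, 1.405, 0, 1.571], TCP at [0.151, 0.503, 0.239] pointing down, gripper open.
Joint ranges: [-2.72, 2.72], [-0.95, 1.95], [-1.27, 1.35], [-1.78, 2.02], [-1.46, 1.47], [-3.14, 3.14]. Speed limits (rad/s): [2.39, 2.39, 3.01, 3.14, 3.14, 3.14].

## Interface

Orientations are given as a 3x3 rotation matrix whose columns are the frame's x, y, z axes.
In Python, from bench import robot gives the robot as it stands.
- The arm moves only by the tool move_arm, never from a script. Its argument "rows" is a list of rows, each an object of numbers: "tx", "ty", "tz": the shift along the tool's x, y, z in m; "roll": the turn about the tool's z in degrees. In form: [{"tx": .., "ty": .., "tz": .., "roll": ..}, ...]. A call has 1 to 20 rows; each row shifts and turns the commanded pose from where the row before left it, along the tool's axes as they then stand; what a row does not reach is not made up. A row lasts 1/10 s, in which the tool goes at most 50 mm and 8.59 degrees, less where a joint would pass 70% of its speed; a pose out of reach is approached as far as the arm can. A call is refused whole if a number of a shift passes 0.05 or a number of a turn 8.59, either way. A call with a gripper value outside its range is refused whole. "grip" is the opening in per cent of the stroke, from 0 (shut) to 100 (fully open), set as the call begins (left out, the last holds). The fingers move at their own pace and stop on an object; the grip force is fixed at half the most. Time passes only in rows, so rows that do not move let the fingers close. It gives the time, the measured TCP pose, the force and the opening at its end, in the units of the state.
- robot.sense(): the state, without advancing time (a new reading comes with each control period).
- robot.get_image(name): name is "scene" or "side" or "wrist"; returns a dict with "frame" (480x640x3 uint8, blue, green, red), "K" (3x3 intrinsics, pixels), "k1" (the pictures are not rectified: a ray, as slopes to the right and down, at radius r is drawn at 1 + k1 r^2 times it, then the intrinsics apply), "position" and "orientation" of the camera in the world. Camera axes: x right, y down, z forward; pixel columns grow to the right and rows downward; lengths in m; the calibration is good to about 2 mm. A picture is of the moment at which its call begins. There is no depth.
- robot.hand_in(): hands the job in, once; it reports no verdict.
The state is a dict: "clock": time; "qpos": joint angles; "joint_velocities": joint speeds; "effort": joint torques, N m; "ee_pos": TCP position; "tcp_rot": TCP orientation; "ft_force": force on the tool from outside, world axes, zero at the start; "torque": the same for the moment, N m; "grip_width": finger opening in m.
Only numpy, scipy, OpenCV 4.12 (cv2) and the standard library are available. Lean on these libraries where they do the work, as an engineer would, in place of code of your own. Each camera call takes 0.05 s, during which the arm holds its last target.

## Working session

There is one attempt and no reset: what is moved stays moved. The work goes in short steps, Python scripts to look and compute and a tool call to move; the robot and the scene stay as the last step left them, time stands still between calls to the robot, and variables do not carry over. Pictures are saved under pics/ and viewed, and the job is handed in when it is done.

Besides the shell and the picture viewer there is one more tool, called after "Request:" as name(argument=value, ...), one argument or row to a line, values as JSON. move_arm: Moves the arm, as the interface text tells. Its arguments: {"type":"object","properties":{"rows":{"type":"array"},"grip":{"type":"number"}},"required":["rows"]}

```bash
mkdir -p pics; ls
python3 - <<'E'
from bench import robot
import cv2,pickle
d={}
for n in ["scene","side","wrist"]:
    im=robot.get_image(n); d[n]=im
    cv2.imwrite(f"pics/{n}0.png",im["frame"]); print(n,im["K"],im["k1"],im["position"],im["orientation"])
pickle.dump(d,open("im0.pkl","wb"))
print(robot.sense())
E
```

```text
pics
scene [[617.4025527    0.         323.39089709]
 [  0.         617.4025527  236.7377416 ]
 [  0.           0.           1.        ]] 0.008042307624132222 [1.02404677 0.84628631 1.65586334] [[-0.85355297  0.44944452 -0.26352789]
 [ 0.52089344  0.72563899 -0.44957544]
 [-0.01083311 -0.5210064  -0.85348402]]
side [[445.90343708   0.         321.51576211]
 [  0.         445.90343708 238.9230766 ]
 [  0.           0.           1.        ]] -0.08155805055899303 [0.80134623 1.02074069 1.0680281 ] [[-0.95700622  0.21046185 -0.1996119 ]
 [ 0.28933926  0.64389483 -0.70829531]
 [-0.02054007 -0.73559857 -0.67710623]]
wrist [[400.28063842   0.         318.93044207]
 [  0.         400.28063842 237.9373256 ]
 [  0.           0.           1.        ]] -0.0740030511935241 [0.08504999 0.52320145 0.37325798] [[ 2.86250057e-01  9.22605253e-01  2.58573881e-01]
 [ 9.58154946e-01 -2.75648076e-01 -7.71831413e-02]
 [ 6.58212405e-05  2.69847522e-01 -9.62903064e-01]]
{'clock': 0.15, 'qpos': array([ 1.28000090e+00,  1.26261198e-01, -4.03601512e-02,  1.40542875e+00,
        4.58583556e-05,  1.57077104e+00]), 'joint_velocities': array([ 0.00126233, -0.00279022,  0.00243747,  0.00016302, -0.00084427,
       -0.00208818]), 'effort': array([ 2.20554775e-04, -4.36274993e+01,  3.53148007e+01,  1.35163541e-02,
        3.83331621e-05,  1.51835229e-05]), 'ee_pos': array([0.15042287, 0.50266309, 0.23870426]), 'tcp_rot': array([[-9.58023353e-01,  2.86689890e-01, -4.03408539e-04],
       [ 2.86690170e-01,  9.58022617e-01, -1.18798914e-03],
       [ 4.58900272e-05, -1.25377461e-03, -9.99999213e-01]]), 'ft_force': array([-0.60334271,  0.18183373,  0.01818003]), 'torque': array([-0.00163868, -0.00645669,  0.00780506]), 'grip_width': 0.08534631149007754}
```

View pics/scene0.png

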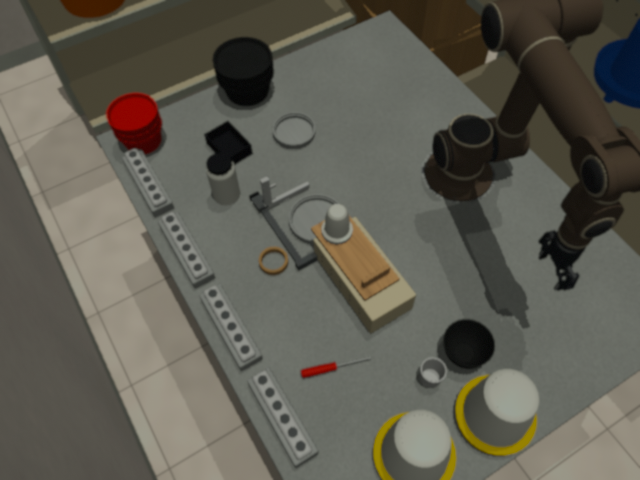

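View pics/side0.png

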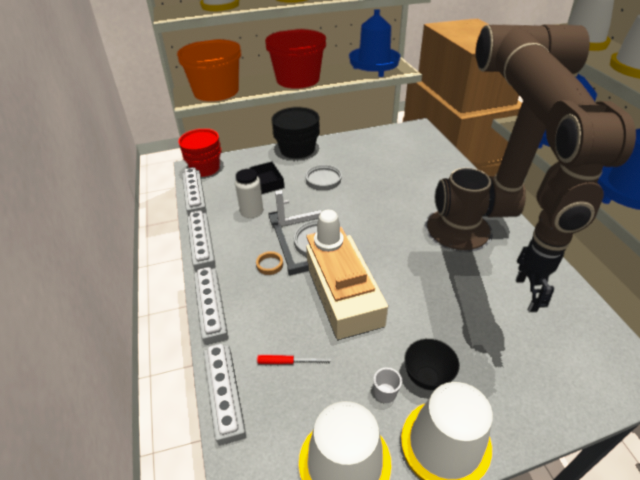

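View pics/wrist0.png

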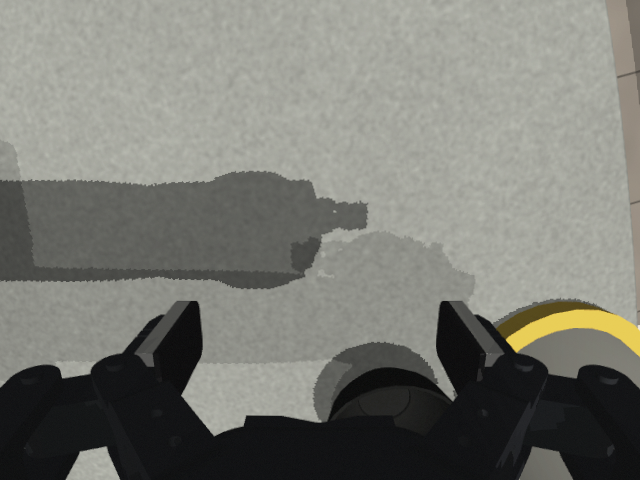

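The scene view shows the plinth and plank centred near (360,265), the post top near (266,180), the batten near (375,275) and the drinker at (338,220). Next I'll enlarge these areas.

```bash
cat > h.py <<'E'
import numpy as np,cv2
from scipy.optimize import least_squares
def ray(im,uv):
    K=im["K"];p=np.array([(uv[0]-K[0,2])/K[0,0],(uv[1]-K[1,2])/K[1,1]])
    s=p.copy()
    for _ in range(20): s=p/(1+im["k1"]*(s@s))
    d=np.asarray(im["orientation"])@np.array([s[0],s[1],1.]); return np.asarray(im["position"]),d/np.linalg.norm(d)
def atz(im,uv,z):
    o,d=ray(im,uv); return o+d*(z-o[2])/d[2]
def proj(im,P):
    c=np.asarray(im["orientation"]).T@(np.asarray(P)-im["position"]); s=c[:2]/c[2]
    s=s*(1+im["k1"]*(s@s)); K=im["K"]; return np.array([K[0,0]*s[0]+K[0,2],K[1,1]*s[1]+K[1,2]])
def tri(*obs):
    A=np.zeros((3,3));b=np.zeros(3);R=[]
    for im,uv in obs:
        o,d=ray(im,uv);M=np.eye(3)-np.outer(d,d);A+=M;b+=M@o
    P=np.linalg.solve(A,b)
    return P,[np.round(proj(im,P)-uv,1) for im,uv in obs]
def crop(im,x,y,w,h,s,fn):
    cv2.imwrite(fn,cv2.resize(im["frame"][y:y+h,x:x+w],None,fx=s,fy=s,interpolation=cv2.INTER_CUBIC))
E
python3 - <<'E'
import pickle;from h import *
d=pickle.load(open("im0.pkl","rb"))
crop(d["scene"],240,165,190,170,4,"pics/sc1.png")
crop(d["side"],240,175,160,165,4,"pics/sd1.png")
crop(d["side"],250,180,100,100,6,"pics/sd2.png")
E
```

```text
(no output)
```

View pics/sc1.png

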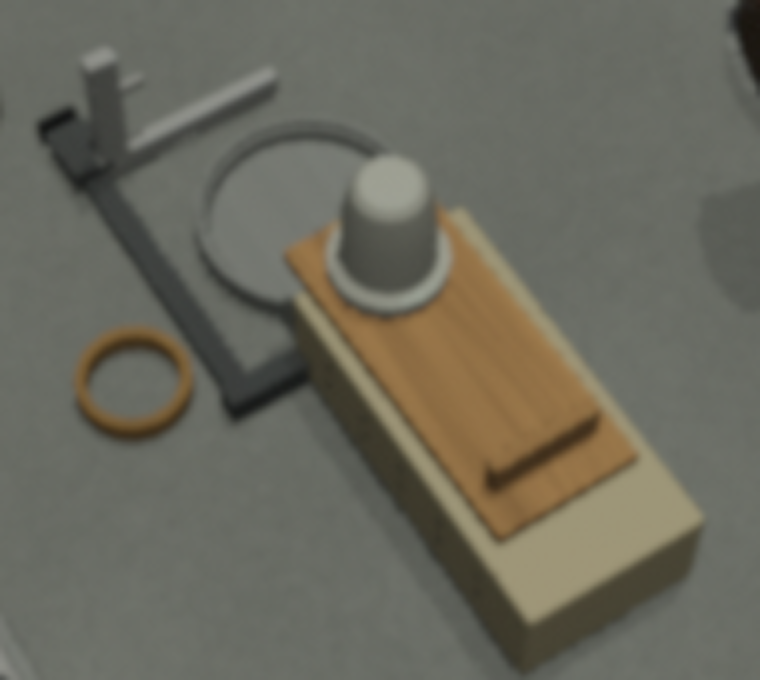

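View pics/sd1.png

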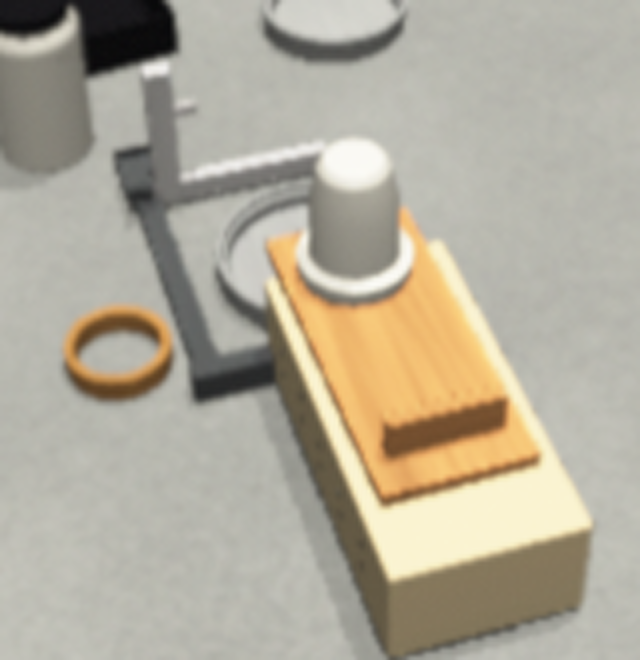

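```bash
cat > fit.py <<'E'
import pickle;from h import *
d=pickle.load(open("im0.pkl","rb"));S,D=d["scene"],d["side"]
st=[(75,310,100),(-75,310,100),(-75,0,100),(75,0,100),(75,310,0),(-75,310,0)]
so=[(372,320.5),(415.75,295),(354.5,218),(314.5,239.5),(371.25,332.5),(412,308)]
do=[(337,319.25),(387.5,305.75),(350,235.75),(307,245.75),(337.5,338.25),(385,326.25)]
def W(p,q): 
    c,s=np.cos(p[2]),np.sin(p[2]);q=np.array(q)/1000; return np.array([p[0]+c*q[0]-s*q[1],p[1]+s*q[0]+c*q[1],q[2]])
f=lambda p:np.concatenate([proj(S,W(p,q))-o for q,o in zip(st,so)]+[proj(D,W(p,q))-o for q,o in zip(st,do)])
best=min((least_squares(f,[0.5,0.5,y]) for y in np.arange(-3,3,.7)),key=lambda r:r.cost)
p=best.x;print(p,np.round(best.fun.reshape(-1,2),1).tolist())
def loc(P):
    c,s=np.cos(p[2]),np.sin(p[2]);v=P[:2]-p[:2];return np.round(np.array([c*v[0]+s*v[1],-s*v[0]+c*v[1],P[2]])*1000,1)
for n,a,b in [("plFL",(311.75,228.75),(307,235.5)),("plRL",(365,298.75),(336.25,299.5)),("plRR",(399.25,279.25),(374.5,289.25)),("post",(265,180),(279.25,191.75)),("mark",(275.75,185),(288.5,201.25))]:
    P,r=tri((S,a),(D,b));print(n,P,loc(P),r)
E
python3 fit.py
```

```text
[0.49726408 0.01467328 0.01014045] [[0.5, 0.0], [1.3, -1.0], [1.1, -2.5], [-1.4, -1.2], [-0.7, 2.2], [1.0, 1.1], [-0.2, -0.1], [0.7, -0.5], [-0.3, -1.8], [-1.8, -1.6], [-0.9, 2.4], [0.4, 0.7]]
plFL [ 0.56028721 -0.00960644  0.11101148] [ 62.8 -24.9 111. ] [array([ 0.4, -0.3]), array([-0.4,  0.2])]
plRL [0.54941521 0.25931228 0.09851895] [ 54.6 244.1  98.5] [array([ 0.2, -0.1]), array([-0.2,  0.1])]
plRR [0.43577311 0.26161353 0.10442765] [-59.  247.6 104.4] [array([ 0.1, -0.1]), array([-0.1,  0.1])]
post [ 0.60264472 -0.21166509  0.15169028] [ 103.1 -227.4  151.7] [array([ 0.6, -0.5]), array([-0.6,  0.3])]
mark [ 0.57243979 -0.20861259  0.10616506] [  72.9 -224.   106.2] [array([ 0.2, -0.2]), array([-0.2,  0.1])]
```

Request:
move_arm(
  rows=[
    {"tz": -0.045,"roll": -8.59},
    {"tz": -0.045,"roll": -8.59},
    {"tx": -0.02,"ty": -0.035},
    {"tx": -0.025,"ty": -0.04},
    {"tx": -0.025,"ty": -0.04},
    {"tx": -0.025,"ty": -0.04},
    {"tx": -0.025,"ty": -0.04},
    {"tx": -0.025,"ty": -0.04},
    {"tx": -0.025,"ty": -0.04},
    {"tx": -0.025,"ty": -0.04},
    {"tx": -0.025,"ty": -0.04},
    {"tx": -0.025,"ty": -0.04},
    {"tx": -0.025,"ty": -0.04},
    {"tx": -0.025,"ty": -0.04},
    {"tx": -0.025,"ty": -0.04},
    {"tx": -0.025,"ty": -0.04},
    {"tx": -0.025,"ty": -0.04},
    {"tx": -0.025,"ty": -0.04},
    {"tx": -0.025,"ty": -0.04},
    {},
  ],
)

```text
validation failed for argument at $.ro...
```

Request:
move_arm(
  rows=[
    {"tx": 0,"ty": 0,"tz": -0.045,"roll": -8.59},
    {"tx": 0,"ty": 0,"tz": -0.045,"roll": -8.59},
    {"tx": -0.02,"ty": -0.035,"tz": 0,"roll": 0},
    {"tx": -0.025,"ty": -0.04,"tz": 0,"roll": 0},
    {"tx": -0.025,"ty": -0.04,"tz": 0,"roll": 0},
    {"tx": -0.025,"ty": -0.04,"tz": 0,"roll": 0},
    {"tx": -0.025,"ty": -0.04,"tz": 0,"roll": 0},
    {"tx": -0.025,"ty": -0.04,"tz": 0,"roll": 0},
    {"tx": -0.025,"ty": -0.04,"tz": 0,"roll": 0},
    {"tx": -0.025,"ty": -0.04,"tz": 0,"roll": 0},
    {"tx": -0.025,"ty": -0.04,"tz": 0,"roll": 0},
    {"tx": -0.025,"ty": -0.04,"tz": 0,"roll": 0},
    {"tx": -0.025,"ty": -0.04,"tz": 0,"roll": 0},
    {"tx": -0.025,"ty": -0.04,"tz": 0,"roll": 0},
    {"tx": -0.025,"ty": -0.04,"tz": 0,"roll": 0},
    {"tx": -0.025,"ty": -0.04,"tz": 0,"roll": 0},
  ],
)

```text
clock: 1.75
ee_pos: [0.5011, -0.0509, 0.3292]
tcp_rot: [[-1.0, -0.009, -0.0], [-0.009, 1.0, 0.0], [0.0, 0.0, -1.0]]
ft_force: [0.3, 1.2, 0.5]
grip_width: 0.0855
```

```bash
cat > shot.py <<'E'
import sys,pickle,cv2
from bench import robot
t=sys.argv[1]; d={}
for n in sys.argv[2:]:
    d[n]=robot.get_image(n); cv2.imwrite(f"pics/{n}_{t}.png",d[n]["frame"])
s=robot.sense(); d["state"]=s
pickle.dump(d,open(f"im_{t}.pkl","wb")); print(s["clock"],s["ee_pos"],s["ft_force"],s["grip_width"])
E
python3 shot.py a wrist
```

```text
1.8 [ 0.50423582 -0.05572262  0.32743501] [ 0.02696595 -1.91879064 -1.51110081] 0.08543913092842133
```

View pics/wrist_a.png

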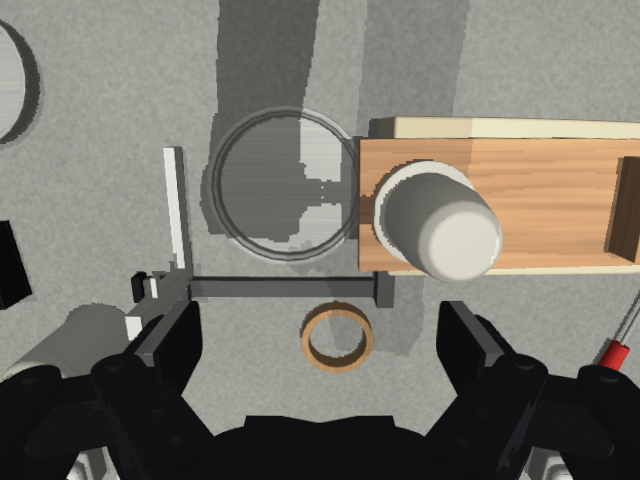

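The wrist view shows the pan with its rim spanning about (212..,183) and (290,106)–(290,261), the jaw's bar face edge at (182,147)–(190,268), and the plank's front edge at column 360.

Run:
```python
import pickle;from h import *
d=pickle.load(open("im_a.pkl","rb"));w=d["wrist"]
print(w["position"],w["orientation"].round(3).tolist())
crop(w,120,220,100,140,4,"pics/c1.png"); crop(w,200,95,180,180,4,"pics/c2.png")
for n,uv,z in [("panT",(290,106),.028),("panB",(290,261),.028),("panL",(212,183),.028),("barT",(182,147),.029),("barB",(190,268),.029),("plT",(360,140),.114),("plB",(361,268),.114),("stT",(370,137),.1),("post c",(133,328),.152)]: print(n,atz(w,uv,z).round(4))
```

```text
[ 0.43280856 -0.05079384  0.46380849] [[-0.009, 0.963, 0.27], [1.0, 0.008, 0.004], [0.002, 0.27, -0.963]]
panT [ 0.4125 -0.0803  0.028 ]
panB [ 0.583  -0.0819  0.028 ]
panL [ 0.4936 -0.1666  0.028 ]
barT [ 0.4548 -0.1967  0.029 ]
barB [ 0.5924 -0.1983  0.029 ]
plT [ 0.4439 -0.015   0.114 ]
plB [ 0.5597 -0.0099  0.114 ]
stT [ 0.4416 -0.0047  0.1   ]
post c [ 0.6042 -0.2127  0.152 ]
```

View pics/c1.png

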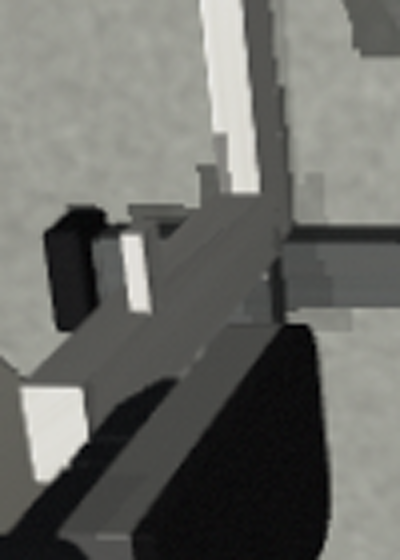

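View pics/c2.png

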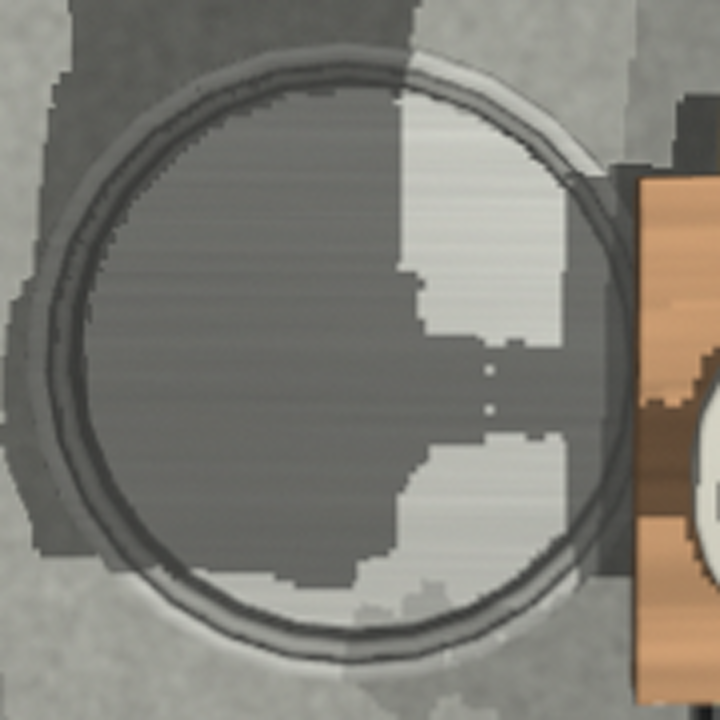

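Run:
```python
import pickle;from h import *
d=pickle.load(open("im0.pkl","rb"))
print(atz(d["scene"],(225,193),0.01),atz(d["side"],(250,207),0.01),atz(d["scene"],(219,162),0.17))
w=pickle.load(open("im_a.pkl","rb"))["wrist"]
g=cv2.cvtColor(w["frame"],cv2.COLOR_BGR2GRAY)
from bench import robot
print(robot.sense()["ee_pos"],robot.sense()["tcp_rot"].round(4).tolist())
```

```text
[ 0.70215229 -0.33320307  0.01      ] [ 0.69769152 -0.34400243  0.01      ] [ 0.69686949 -0.33212152  0.17      ]
[ 0.50423582 -0.05572262  0.32743501] [[-1.0, -0.0047, -0.0005], [-0.0047, 1.0, -0.0034], [0.0005, -0.0034, -1.0]]
```

Request:
move_arm(
  rows=[
    {"tx": -0.025,"ty": -0.04,"tz": 0,"roll": 0},
    {"tx": -0.025,"ty": -0.04,"tz": 0,"roll": 0},
    {"tx": -0.025,"ty": -0.04,"tz": 0,"roll": 0},
    {"tx": -0.02,"ty": -0.03,"tz": 0.02,"roll": 0},
    {"tx": 0,"ty": 0,"tz": 0.02,"roll": 0},
    {"tx": 0,"ty": 0,"tz": 0,"roll": 0},
  ],
  grip=60,
)

```text
clock: 2.4
ee_pos: [0.5962, -0.1987, 0.285]
tcp_rot: [[-1.0, -0.008, -0.007], [-0.008, 1.0, 0.002], [0.007, 0.002, -1.0]]
ft_force: [-0.9, 0.8, 0.8]
grip_width: 0.0511
```

```bash
python3 shot.py b wrist side
```

```text
2.5 [ 0.59639235 -0.19769294  0.28925462] [0.25025386 0.69538767 0.26039897] 0.051423139500868874
```

View pics/wrist_b.png

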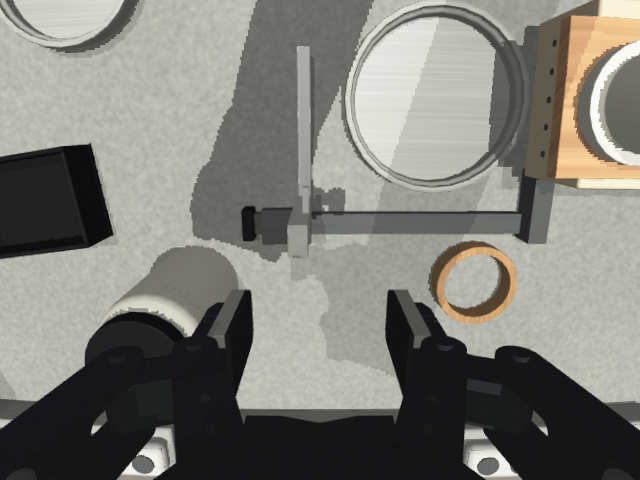

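View pics/side_b.png

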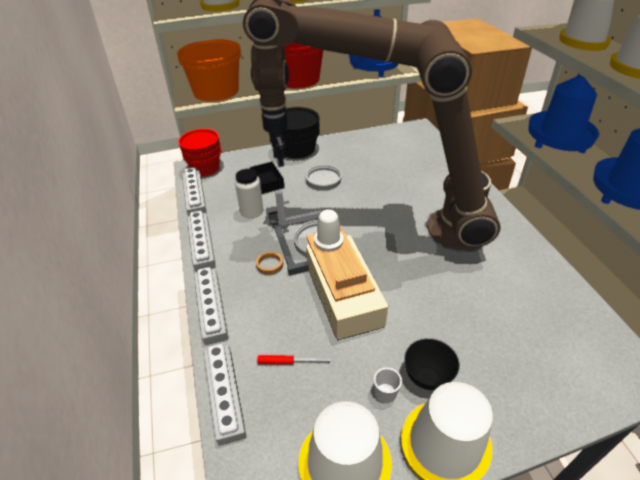

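Run:
```python
import pickle;from h import *
w=pickle.load(open("im_b.pkl","rb"))["wrist"]
print(w["position"])
crop(w,230,170,110,110,7,"pics/c3.png"); crop(w,500,0,140,200,3,"pics/c4.png")
```

```text
[ 0.52878005 -0.19882091  0.42010645]
```

View pics/c3.png

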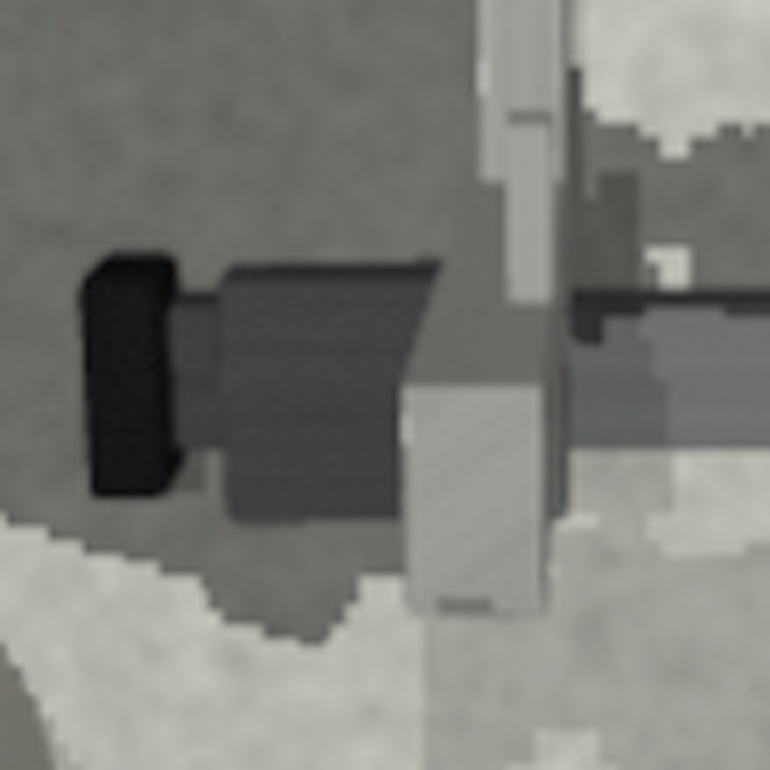

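View pics/c4.png

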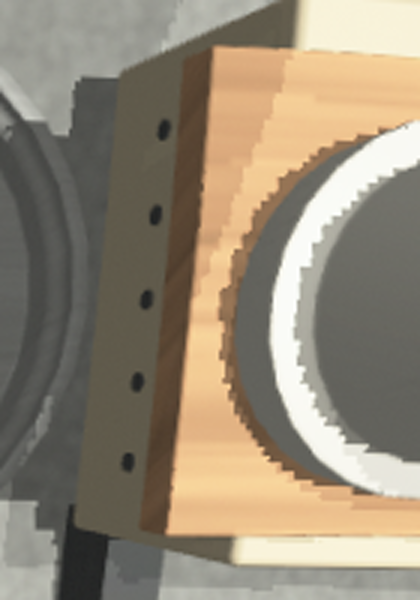

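Run:
```python
import pickle;from h import *
w=pickle.load(open("im_b.pkl","rb"))["wrist"]
wa=pickle.load(open("im_a.pkl","rb"))["wrist"]
for n,uv,z in [("face -75",(539.3,25),0),("face +75",(525,175),0),("plank -",(571,15),.114),("plank +",(555,178),.114),("p1",(287.9,225),.152),("p2",(307.1,225),.152),("p3",(307.9,257),.152),("p4",(288.5,256),.152),("tip",(308.6,186.4),.112),("bar far",(311,48),.029),("bar near",(310,180),.029)]: print(n,atz(w,uv,z).round(4))
print(tri((w,(298,240.5)),(wa,(133.3,329))))
```

```text
face -75 [0.423  0.0209 0.    ]
face +75 [0.5725 0.0234 0.    ]
plank - [ 0.4433 -0.015   0.114 ]
plank + [ 0.5625 -0.0119  0.114 ]
p1 [ 0.5931 -0.2186  0.152 ]
p2 [ 0.593  -0.2054  0.152 ]
p3 [ 0.6161 -0.2048  0.152 ]
p4 [ 0.6155 -0.2184  0.152 ]
tip [ 0.5719 -0.2052  0.112 ]
bar far [ 0.4566 -0.205   0.029 ]
bar near [ 0.5773 -0.2056  0.029 ]
(array([ 0.60370888, -0.21145991,  0.15426907]), [array([0.2, 0.3]), array([-0.2, -0.3])])
```

Request:
move_arm(
  rows=[
    {"tx": -0.0076,"ty": -0.014,"tz": 0.02,"roll": 0},
    {"tx": 0,"ty": 0,"tz": 0.04,"roll": 0},
    {"tx": 0,"ty": 0,"tz": 0.04,"roll": 0},
    {"tx": 0,"ty": 0,"tz": 0.03,"roll": 0},
    {"tx": 0,"ty": 0,"tz": 0.015,"roll": 0},
    {"tx": 0,"ty": 0,"tz": 0,"roll": 0},
    {"tx": 0,"ty": 0,"tz": 0,"roll": 0},
  ],
)

```text
clock: 3.2
ee_pos: [0.6052, -0.2115, 0.1465]
tcp_rot: [[-1.0, -0.01, 0.002], [-0.01, 1.0, -0.001], [-0.002, -0.001, -1.0]]
ft_force: [-0.7, -0.2, 1.1]
grip_width: 0.0514
```

```bash
python3 shot.py c wrist side
```

```text
3.3 [ 0.60565153 -0.21193291  0.1469371 ] [ 1.14678111 -0.39287818 -0.12897826] 0.05137249641374483
```

View pics/wrist_c.png

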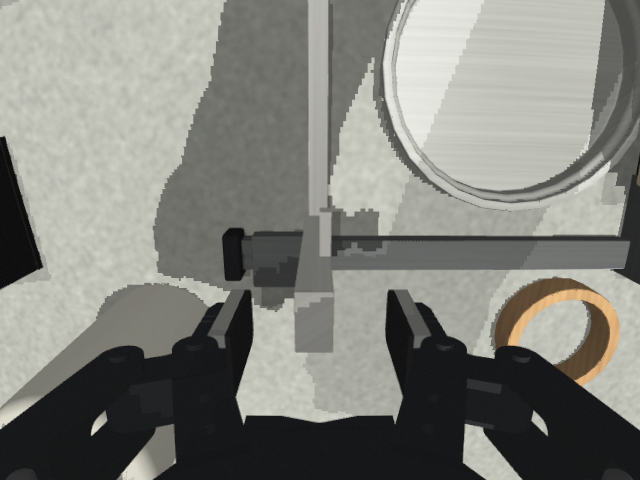

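The post is centred between the fingers, at columns 296–333 with the finger gap's centre at about 319. I'll descend and grip it.

Request:
move_arm(
  rows=[
    {"tx": 0,"ty": -0.001,"tz": 0.015,"roll": 0},
    {"tx": 0,"ty": 0,"tz": 0.006,"roll": 0},
    {"tx": 0,"ty": 0,"tz": 0,"roll": 0},
  ],
)

```text
clock: 3.6
ee_pos: [0.6045, -0.2129, 0.1233]
tcp_rot: [[-1.0, -0.009, -0.0], [-0.009, 1.0, 0.0], [0.0, 0.0, -1.0]]
ft_force: [-0.7, -0.6, 0.0]
grip_width: 0.0511
```

Request:
move_arm(
  rows=[
    {"tx": 0,"ty": 0,"tz": 0,"roll": 0},
    {"tx": 0,"ty": 0,"tz": 0,"roll": 0},
    {"tx": 0,"ty": 0,"tz": 0,"roll": 0},
    {"tx": 0,"ty": 0,"tz": 0,"roll": 0},
    {"tx": 0,"ty": 0,"tz": 0,"roll": 0},
    {"tx": 0,"ty": 0,"tz": 0,"roll": 0},
  ],
  grip=0,
)

```text
clock: 4.2
ee_pos: [0.605, -0.2131, 0.1241]
tcp_rot: [[-1.0, -0.009, 0.001], [-0.009, 1.0, -0.0], [-0.001, -0.001, -1.0]]
ft_force: [-1.3, -0.3, 5.6]
grip_width: 0.0135
```

Request:
move_arm(
  rows=[
    {"tx": 0,"ty": 0.003,"tz": 0,"roll": 0},
    {"tx": 0,"ty": 0.006,"tz": 0,"roll": 0},
    {"tx": 0,"ty": 0.006,"tz": 0,"roll": 0},
    {"tx": 0,"ty": 0.006,"tz": 0,"roll": 0},
    {"tx": 0,"ty": 0.006,"tz": 0,"roll": 0},
    {"tx": 0,"ty": 0.006,"tz": 0,"roll": 0},
    {"tx": 0,"ty": 0.003,"tz": 0,"roll": 0},
    {"tx": 0,"ty": 0,"tz": 0,"roll": 0},
  ],
)

```text
clock: 5.0
ee_pos: [0.6047, -0.1772, 0.1241]
tcp_rot: [[-1.0, -0.009, 0.001], [-0.009, 1.0, -0.001], [-0.001, -0.001, -1.0]]
ft_force: [-0.1, -1.4, 5.8]
grip_width: 0.0133
```

Request:
move_arm(
  rows=[
    {"tx": 0,"ty": 0.002,"tz": 0,"roll": 0},
    {"tx": 0,"ty": 0.002,"tz": 0,"roll": 0},
    {"tx": 0,"ty": 0,"tz": 0,"roll": 0},
  ],
)

```text
clock: 5.3
ee_pos: [0.6047, -0.1737, 0.1241]
tcp_rot: [[-1.0, -0.009, 0.001], [-0.009, 1.0, -0.002], [-0.001, -0.002, -1.0]]
ft_force: [-0.4, -2.4, 5.8]
grip_width: 0.0135
```

Request:
move_arm(
  rows=[
    {"tx": 0,"ty": 0.002,"tz": 0,"roll": 0},
    {"tx": 0,"ty": 0.001,"tz": 0,"roll": 0},
    {"tx": 0,"ty": 0,"tz": 0,"roll": 0},
  ],
)

```text
clock: 5.6
ee_pos: [0.6046, -0.1709, 0.1242]
tcp_rot: [[-1.0, -0.009, 0.001], [-0.009, 1.0, -0.002], [-0.001, -0.002, -1.0]]
ft_force: [-0.5, -3.7, 6.1]
grip_width: 0.0131
```

Request:
move_arm(
  rows=[
    {"tx": 0,"ty": 0.001,"tz": 0,"roll": 0},
    {"tx": 0,"ty": 0.001,"tz": 0,"roll": 0},
    {"tx": 0,"ty": 0,"tz": 0,"roll": 0},
  ],
)

```text
clock: 5.9
ee_pos: [0.6046, -0.1689, 0.1241]
tcp_rot: [[-1.0, -0.009, 0.001], [-0.009, 1.0, -0.002], [-0.001, -0.002, -1.0]]
ft_force: [-0.3, -3.2, 6.4]
grip_width: 0.0134
```

```bash
python3 shot.py d wrist
```

```text
5.95 [ 0.60462111 -0.16889874  0.12412912] [-0.40820903 -2.90012256  5.81758339] 0.01340313958126659
```

View pics/wrist_d.png

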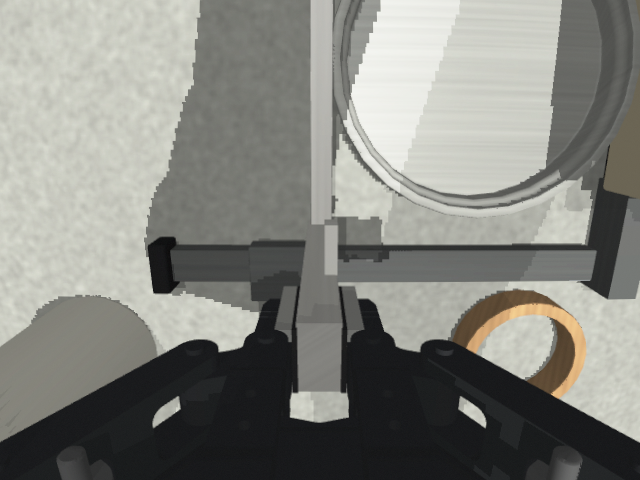

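The bar now touches or nearly touches the pan's rim at about (334,70), and the plinth face shows at about (610,190). I'll continue in small steps.

Request:
move_arm(
  rows=[
    {"tx": 0,"ty": 0.0015,"tz": 0,"roll": 0},
    {"tx": 0,"ty": 0.0015,"tz": 0,"roll": 0},
    {"tx": 0,"ty": 0,"tz": 0,"roll": 0},
  ],
)

```text
clock: 6.25
ee_pos: [0.6046, -0.1659, 0.1241]
tcp_rot: [[-1.0, -0.009, 0.001], [-0.009, 1.0, -0.002], [-0.001, -0.002, -1.0]]
ft_force: [-0.3, -2.9, 5.2]
grip_width: 0.0136
```

Request:
move_arm(
  rows=[
    {"tx": 0,"ty": 0.001,"tz": 0,"roll": 0},
    {"tx": 0,"ty": 0.001,"tz": 0,"roll": 0},
    {"tx": 0,"ty": 0,"tz": 0,"roll": 0},
  ],
)

```text
clock: 6.55
ee_pos: [0.6046, -0.1654, 0.1241]
tcp_rot: [[-1.0, -0.008, 0.001], [-0.008, 1.0, -0.005], [-0.001, -0.005, -1.0]]
ft_force: [0.6, -9.8, 4.9]
grip_width: 0.0136
```

Request:
move_arm(
  rows=[
    {"tx": 0,"ty": 0.001,"tz": 0,"roll": 0},
    {"tx": 0,"ty": 0.001,"tz": 0,"roll": 0},
    {"tx": 0,"ty": 0,"tz": 0,"roll": 0},
  ],
)

```text
clock: 6.85
ee_pos: [0.6046, -0.1653, 0.1242]
tcp_rot: [[-1.0, -0.006, 0.001], [-0.006, 1.0, -0.008], [-0.001, -0.008, -1.0]]
ft_force: [0.2, -16.4, 4.4]
grip_width: 0.0133
```

Request:
move_arm(
  rows=[
    {"tx": 0,"ty": 0.001,"tz": 0,"roll": 0},
    {"tx": 0,"ty": 0,"tz": 0,"roll": 0},
    {"tx": 0,"ty": 0,"tz": 0,"roll": 0},
  ],
)

```text
clock: 7.15
ee_pos: [0.6046, -0.1652, 0.1242]
tcp_rot: [[-1.0, -0.006, 0.001], [-0.006, 1.0, -0.01], [-0.001, -0.01, -1.0]]
ft_force: [-1.0, -19.5, 3.7]
grip_width: 0.013
```

```bash
python3 shot.py e wrist side scene
```

```text
7.3 [ 0.60458569 -0.16518456  0.12415075] [  0.38914489 -19.1626939    2.84004464] 0.012934345085072425
```

View pics/wrist_e.png

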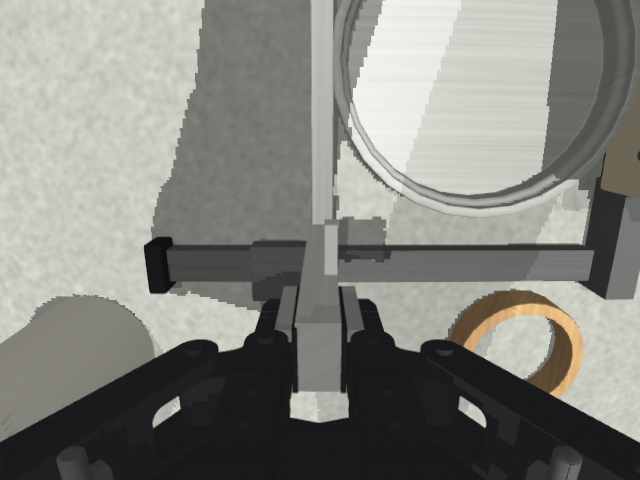

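Request:
move_arm(
  rows=[
    {"tx": 0,"ty": 0,"tz": 0,"roll": 0},
    {"tx": 0,"ty": 0,"tz": 0,"roll": 0},
    {"tx": 0,"ty": 0,"tz": 0,"roll": 0},
    {"tx": 0,"ty": 0,"tz": 0,"roll": 0},
  ],
  grip=60,
)

```text
clock: 7.7
ee_pos: [0.604, -0.1595, 0.123]
tcp_rot: [[-1.0, -0.01, -0.001], [-0.01, 1.0, 0.0], [0.001, 0.0, -1.0]]
ft_force: [0.1, -0.1, 0.0]
grip_width: 0.0515
```

Request:
move_arm(
  rows=[
    {"tx": 0,"ty": 0,"tz": -0.01,"roll": 0},
    {"tx": 0,"ty": 0,"tz": -0.03,"roll": 0},
    {"tx": 0,"ty": 0,"tz": -0.04,"roll": 0},
    {"tx": 0,"ty": 0,"tz": -0.05,"roll": 0},
    {"tx": 0,"ty": 0,"tz": -0.04,"roll": 0},
    {"tx": 0,"ty": 0,"tz": 0,"roll": 0},
    {"tx": 0,"ty": 0,"tz": 0,"roll": 0},
  ],
)

```text
clock: 8.4
ee_pos: [0.6047, -0.1599, 0.2952]
tcp_rot: [[-1.0, -0.009, 0.003], [-0.009, 1.0, -0.001], [-0.003, -0.001, -1.0]]
ft_force: [-0.7, -0.4, -0.2]
grip_width: 0.0511
```

```bash
python3 shot.py f wrist side scene
```

```text
8.55 [ 0.60368511 -0.15972506  0.29190833] [ 0.50603906  0.28581265 -0.02657469] 0.051190665620828066
```

View pics/wrist_f.png

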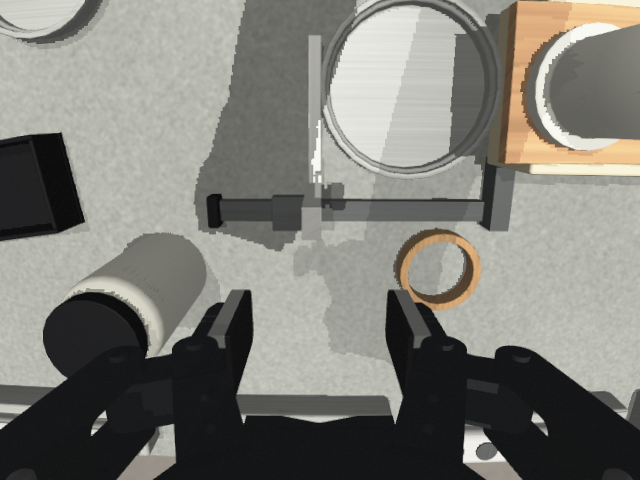

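The jaw stays shut, with the pan between the bar at (320,100) and the plinth. Next I'll measure the plank's front edge against the jaw face in this one picture.

Run:
```python
import pickle;from h import *
w=pickle.load(open("im_f.pkl","rb"))["wrist"]
crop(w,280,150,70,110,7,"pics/c5.png"); crop(w,470,0,80,190,4,"pics/c6.png")
```

```text
(no output)
```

View pics/c5.png

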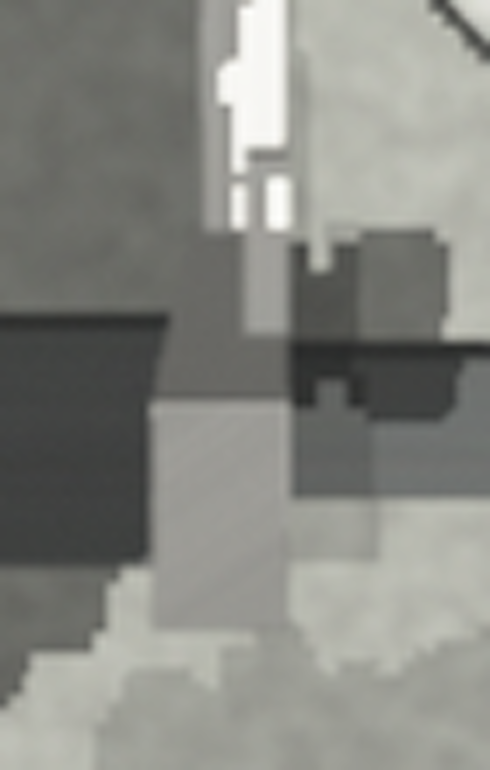

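View pics/c6.png

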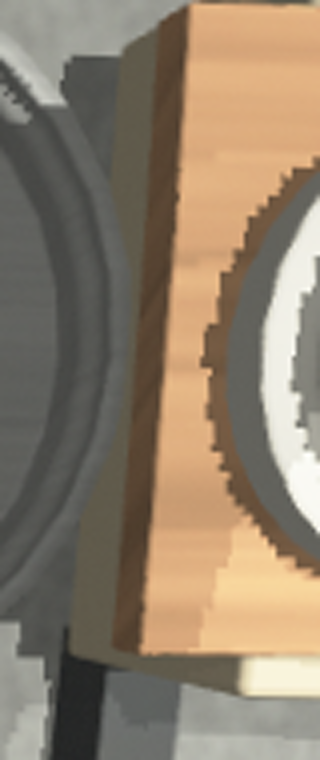

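Run:
```python
import pickle;from h import *
w=pickle.load(open("im_f.pkl","rb"))["wrist"]
for n,uv,z in [("post L",(301.5,223),.152),("postR",(321.1,207),.152),("postR2",(320.9,240),.152),("tip",(321.4,172),.112),("pl-",(517.5,1.2),.114),("pl+",(505.5,163.7),.114),("plbot+",(498,162),.1),("face-",(470+122/4,12),0.1),("facebot+",(470+70/4,163.5),0)]: print(n,atz(w,uv,z).round(4))
```

```text
post L [ 0.6039 -0.1712  0.152 ]
postR [ 0.5922 -0.1573  0.152 ]
postR2 [ 0.6164 -0.1572  0.152 ]
tip [ 0.5721 -0.1571  0.112 ]
pl- [ 0.444  -0.0148  0.114 ]
pl+ [ 0.563  -0.0111  0.114 ]
plbot+ [ 0.563  -0.0111  0.1   ]
face- [ 0.4484 -0.0212  0.1   ]
facebot+ [0.573  0.0226 0.    ]
```

Request:
move_arm(
  rows=[
    {"tx": 0.005,"ty": 0.02,"tz": -0.02,"roll": 0},
    {"tx": 0.01,"ty": 0.04,"tz": 0,"roll": 0},
    {"tx": 0.01,"ty": 0.04,"tz": 0,"roll": 0},
    {"tx": 0.01,"ty": 0.04,"tz": 0,"roll": 0},
    {"tx": 0.01,"ty": 0.04,"tz": 0,"roll": 0},
    {"tx": 0.01,"ty": 0.04,"tz": 0,"roll": 0},
    {"tx": 0.01,"ty": 0.04,"tz": 0,"roll": 0},
    {"tx": 0.01,"ty": 0.04,"tz": 0,"roll": 0},
    {"tx": 0.012,"ty": 0.04,"tz": 0,"roll": 0},
    {"tx": 0.015,"ty": 0.035,"tz": 0,"roll": 0},
    {"tx": 0,"ty": 0.018,"tz": 0.02,"roll": 0},
    {"tx": 0,"ty": 0,"tz": 0,"roll": 0},
    {"tx": 0,"ty": 0,"tz": 0,"roll": 0},
  ],
)

```text
clock: 9.85
ee_pos: [0.4978, 0.2319, 0.2919]
tcp_rot: [[-1.0, -0.01, -0.003], [-0.01, 1.0, -0.002], [0.003, -0.002, -1.0]]
ft_force: [0.4, -0.6, 0.2]
grip_width: 0.0512
```

```bash
python3 shot.py g wrist
```

```text
9.9 [0.49825859 0.23148497 0.29272799] [-0.02459724  0.28015953 -0.71324388] 0.050896072951729064
```

View pics/wrist_g.png

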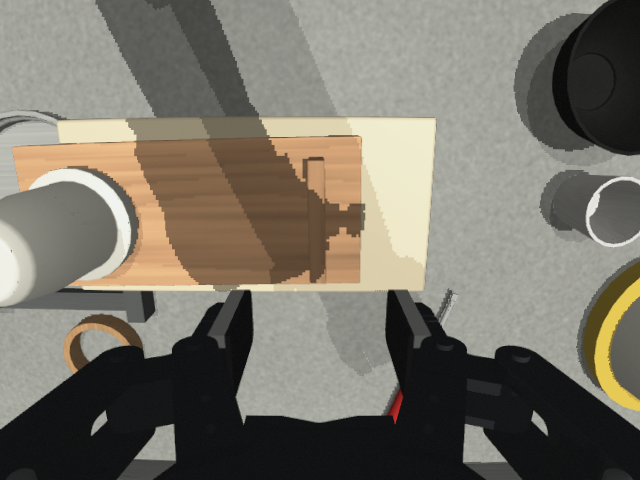

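Run:
```python
import pickle;from h import *
w=pickle.load(open("im_g.pkl","rb"))["wrist"]
crop(w,280,110,160,190,4,"pics/c7.png"); crop(w,0,110,160,190,4,"pics/c8.png")
```

```text
(no output)
```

View pics/c7.png

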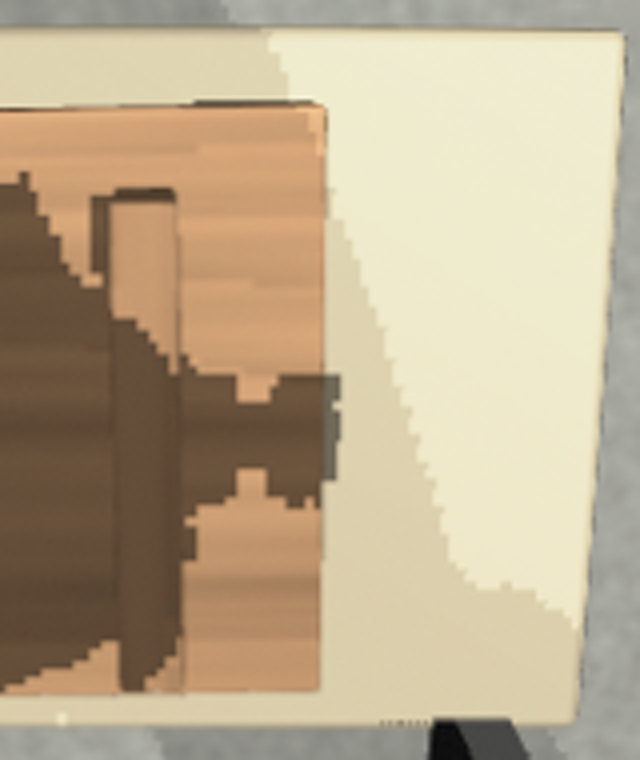

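View pics/c8.png

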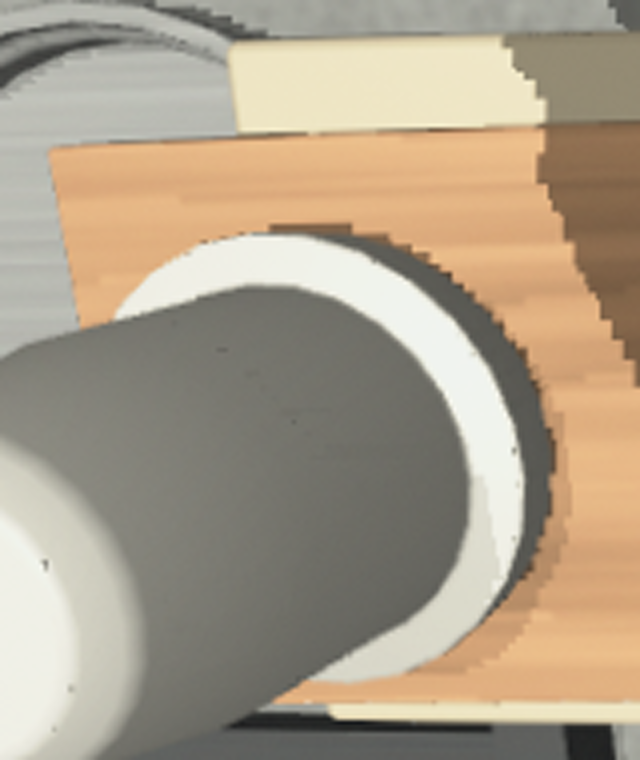

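Run:
```python
import pickle;from h import *
w=pickle.load(open("im_g.pkl","rb"))["wrist"]
L={}
for n,uv,z in [("st r-",(435.5,118.3),.1),("st r+",(423.8,290.5),.1),("st f-",(58,120.5),.1),("pl r-",(361.3,136.3),.114),("pl r+",(360,282.5),.114),("pl f-",(12.5,147.5),.114),("b1",(307.5,160.5),.15),("b2",(324,160.5),.15),("b3",(310.5,282.5),.15),("b4",(325.5,282.5),.15)]:
    L[n]=atz(w,uv,z); print(n,L[n].round(4))
def yaw(a,b): v=L[b]-L[a]; return np.degrees(np.arctan2(-v[0],v[1]))
print("stand",yaw("st f-","st r-"),"plank",yaw("pl f-","pl r-"))
def yx(a,b): v=L[b]-L[a]; return np.degrees(np.arctan2(v[1],v[0]))
print(yx("st r-","st r+"),yx("pl r-","pl r+"),yx("b1","b3"),yx("b2","b4"))
print((L["b1"]+L["b2"]+L["b3"]+L["b4"])/4)
a=pickle.load(open("im_g.pkl","rb"))["state"]["tcp_rot"];print(a)
```

```text
st r- [0.4213 0.3244 0.1   ]
st r+ [0.5679 0.3265 0.1   ]
st f- [0.4236 0.0196 0.1   ]
pl r- [0.4361 0.2645 0.114 ]
pl r+ [0.5551 0.2679 0.114 ]
pl f- [ 0.444  -0.0137  0.114 ]
b1 [0.4519 0.2246 0.15  ]
b2 [0.4518 0.2359 0.15  ]
b3 [0.5411 0.2271 0.15  ]
b4 [0.541  0.2382 0.15  ]
stand 0.43062926585950256 plank 1.6305810181143796
0.8030665243293436 1.6432094517862557 1.6040017939138693 1.508411896567434
[0.49645185 0.23145014 0.15      ]
[[-0.99995877 -0.00894137 -0.00158376]
 [-0.00893964  0.99995944 -0.00109566]
 [ 0.00159349 -0.00108146 -0.99999815]]
```

Request:
move_arm(
  rows=[
    {"tx": 0.002,"ty": 0,"tz": 0.03,"roll": -1.1},
    {"tx": 0,"ty": 0,"tz": 0.04,"roll": 0},
    {"tx": 0,"ty": 0,"tz": 0.04,"roll": 0},
    {"tx": 0,"ty": 0,"tz": 0.03,"roll": 0},
    {"tx": 0,"ty": 0,"tz": 0.01,"roll": 0},
    {"tx": 0,"ty": 0,"tz": 0,"roll": 0},
    {"tx": 0,"ty": 0,"tz": 0,"roll": 0},
  ],
)

```text
clock: 10.6
ee_pos: [0.4976, 0.2319, 0.1451]
tcp_rot: [[-1.0, -0.027, 0.002], [-0.027, 1.0, 0.001], [-0.002, 0.001, -1.0]]
ft_force: [0.7, 0.1, 0.1]
grip_width: 0.0513
```

```bash
python3 shot.py i wrist side
```

```text
10.7 [0.49783418 0.2323503  0.14547614] [-0.70737575  0.21620413  0.95738193] 0.05110899879798806
```

View pics/wrist_i.png

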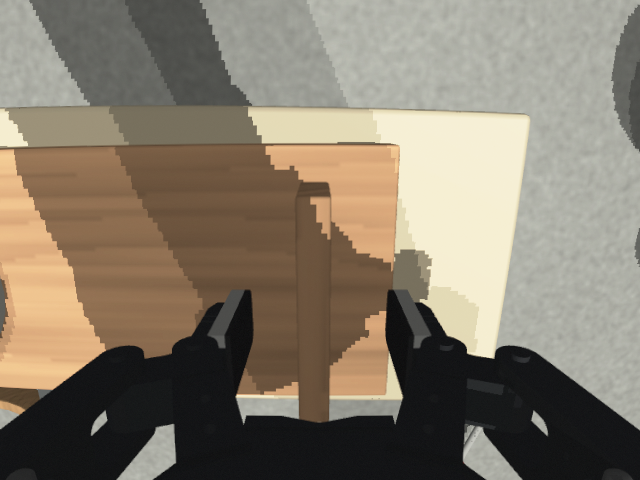

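Run:
```python
import pickle;from h import *
g=pickle.load(open("im_g.pkl","rb"))["wrist"];w=pickle.load(open("im_i.pkl","rb"))["wrist"]
print(tri((g,(307.5,160.5)),(w,(297,196))),tri((g,(324,160.5)),(w,(330,196))),tri((g,(361.3,136.3)),(w,(398,145))))
```

```text
(array([0.45211181, 0.22442417, 0.14748979]), [array([-0.2, -0. ]), array([0.3, 0.1])]) (array([0.4523803 , 0.23570105, 0.14369657]), [array([-0.4,  0.1]), array([ 0.8, -0.2])]) (array([0.43628136, 0.265754  , 0.102072  ]), [array([ 0., -0.]), array([-0.,  0.])])
```

Request:
move_arm(
  rows=[
    {"tx": 0,"ty": -0.001,"tz": 0.01,"roll": 0},
    {"tx": 0,"ty": 0,"tz": 0.007,"roll": 0},
    {"tx": 0,"ty": 0,"tz": 0,"roll": 0},
    {"tx": 0,"ty": 0,"tz": 0,"roll": 0},
  ],
)

```text
clock: 11.1
ee_pos: [0.4963, 0.231, 0.126]
tcp_rot: [[-1.0, -0.028, -0.001], [-0.028, 1.0, -0.0], [0.001, -0.0, -1.0]]
ft_force: [-0.0, 0.5, 0.5]
grip_width: 0.0512
```

Request:
move_arm(
  rows=[
    {"tx": 0,"ty": 0,"tz": 0,"roll": 0},
    {"tx": 0,"ty": 0,"tz": 0,"roll": 0},
    {"tx": 0,"ty": 0,"tz": 0,"roll": 0},
    {"tx": 0,"ty": 0,"tz": 0,"roll": 0},
    {"tx": 0,"ty": 0,"tz": 0,"roll": 0},
    {"tx": 0,"ty": 0,"tz": 0,"roll": 0},
    {"tx": 0,"ty": 0,"tz": 0,"roll": 0},
  ],
  grip=0,
)

```text
clock: 11.8
ee_pos: [0.4968, 0.2308, 0.1266]
tcp_rot: [[-1.0, -0.028, 0.001], [-0.028, 1.0, -0.0], [-0.001, -0.0, -1.0]]
ft_force: [-0.7, -2.4, 5.7]
grip_width: 0.0108
```

```bash
python3 shot.py j wrist side scene
```

```text
11.95 [0.49675234 0.23085116 0.12665675] [-1.06957613 -3.12950421  6.45175049] 0.011220038057755967
```

View pics/side_j.png

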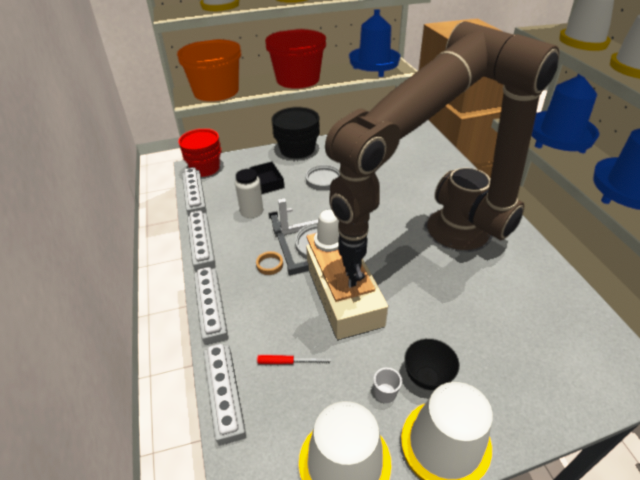

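Request:
move_arm(
  rows=[
    {"tx": 0,"ty": -0.002,"tz": 0,"roll": 0},
    {"tx": 0,"ty": -0.004,"tz": 0,"roll": 0.1},
    {"tx": 0,"ty": -0.006,"tz": 0,"roll": 0.1},
    {"tx": 0,"ty": -0.007,"tz": 0,"roll": 0.1},
    {"tx": 0,"ty": -0.007,"tz": 0,"roll": 0.1},
    {"tx": 0,"ty": -0.007,"tz": 0,"roll": 0.1},
    {"tx": 0,"ty": -0.007,"tz": 0,"roll": 0.1},
    {"tx": 0,"ty": -0.007,"tz": 0,"roll": 0.1},
    {"tx": 0,"ty": -0.007,"tz": 0,"roll": 0.1},
    {"tx": 0,"ty": -0.006,"tz": 0,"roll": 0.1},
    {"tx": 0,"ty": -0.004,"tz": 0,"roll": 0.1},
    {"tx": 0,"ty": -0.002,"tz": 0,"roll": 0.1},
    {"tx": 0,"ty": 0,"tz": 0,"roll": 0},
  ],
)

```text
clock: 13.25
ee_pos: [0.4986, 0.1664, 0.1267]
tcp_rot: [[-1.0, -0.01, 0.001], [-0.01, 1.0, 0.003], [-0.001, 0.003, -1.0]]
ft_force: [0.0, 4.6, 3.0]
grip_width: 0.0111
```

```bash
python3 shot.py k wrist side scene
python3 - <<'E'
import pickle;from h import *
d=pickle.load(open("im_k.pkl","rb"))
crop(d["side"],240,165,160,150,5,"pics/k1.png")
E
```

```text
13.4 [0.49853349 0.16641485 0.12666349] [0.56548953 5.151345   2.84035217] 0.011112419581353117
```

View pics/k1.png

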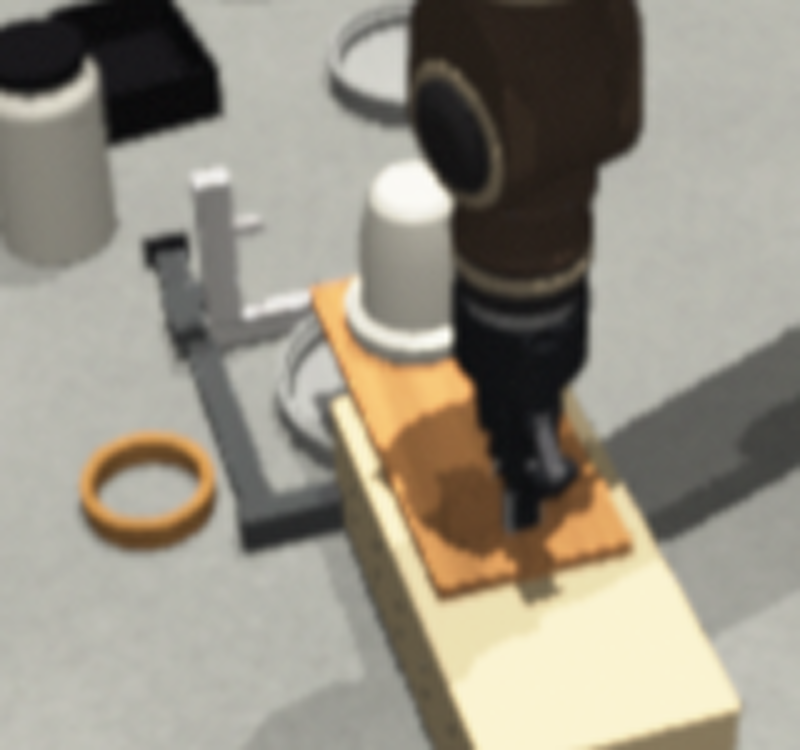

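View pics/wrist_k.png

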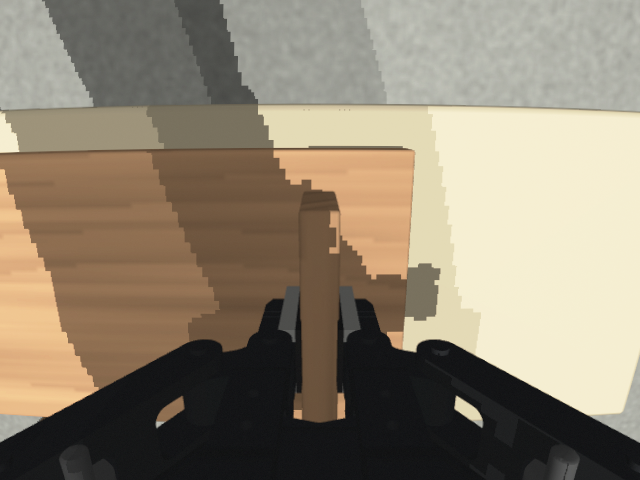

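The plank follows the gripper level with the drinker upright. I'll go on, stopping short of the mark to measure.

Request:
move_arm(
  rows=[
    {"tx": 0,"ty": -0.002,"tz": 0,"roll": 0},
    {"tx": 0,"ty": -0.004,"tz": 0,"roll": 0},
    {"tx": 0,"ty": -0.006,"tz": 0,"roll": 0},
    {"tx": 0,"ty": -0.006,"tz": 0,"roll": 0},
    {"tx": 0,"ty": -0.006,"tz": 0,"roll": 0},
    {"tx": 0,"ty": -0.006,"tz": 0,"roll": 0},
    {"tx": 0,"ty": -0.006,"tz": 0,"roll": 0},
    {"tx": 0,"ty": -0.006,"tz": 0,"roll": 0},
    {"tx": 0,"ty": -0.006,"tz": 0,"roll": 0},
    {"tx": 0,"ty": -0.006,"tz": 0,"roll": 0},
    {"tx": 0,"ty": -0.005,"tz": 0,"roll": 0},
    {"tx": 0,"ty": -0.004,"tz": 0,"roll": 0},
    {"tx": 0,"ty": -0.003,"tz": 0,"roll": 0},
    {"tx": 0,"ty": -0.002,"tz": 0,"roll": 0},
    {"tx": 0,"ty": 0,"tz": 0,"roll": 0},
    {"tx": 0,"ty": 0,"tz": 0,"roll": 0},
  ],
)

```text
clock: 15.0
ee_pos: [0.4993, 0.099, 0.1271]
tcp_rot: [[-1.0, -0.01, 0.002], [-0.01, 1.0, 0.005], [-0.002, 0.005, -1.0]]
ft_force: [0.0, 7.2, 6.0]
grip_width: 0.011
```

```bash
python3 shot.py l wrist side scene
python3 - <<'E'
import pickle;from h import *
d=pickle.load(open("im_l.pkl","rb"))
crop(d["side"],260,185,110,100,7,"pics/l1.png")
crop(d["scene"],245,165,110,85,7,"pics/l2.png")
E
```

```text
15.15 [0.4992878  0.09896196 0.12709504] [0.44457811 6.24460644 5.97040346] 0.011245454288838141
```

View pics/l1.png

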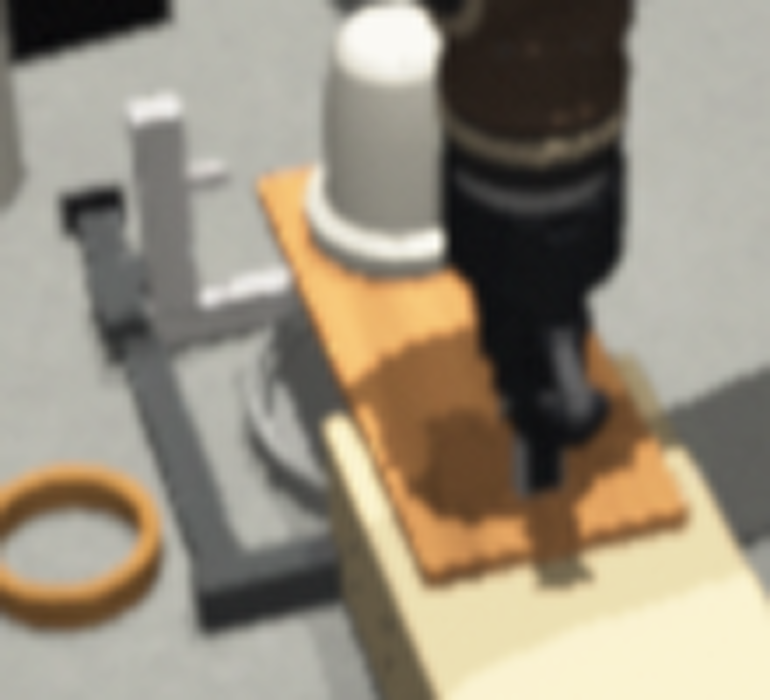

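View pics/l2.png

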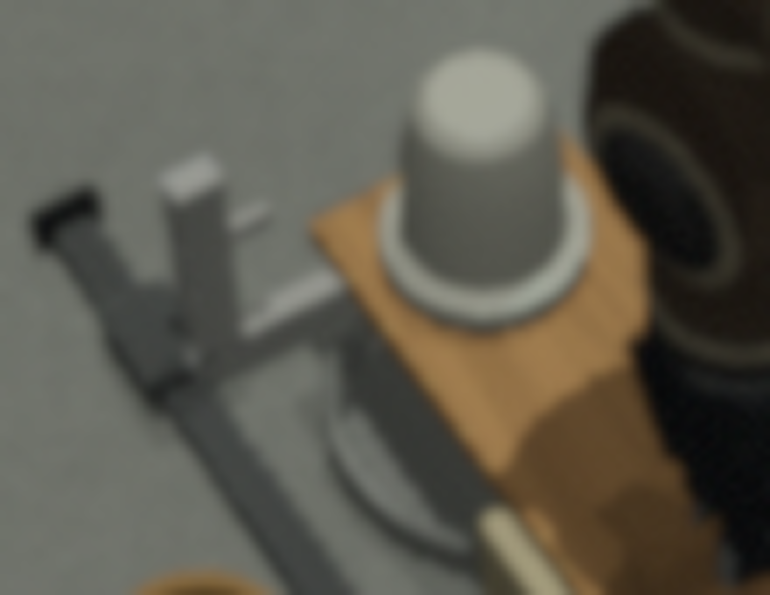

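View pics/wrist_l.png

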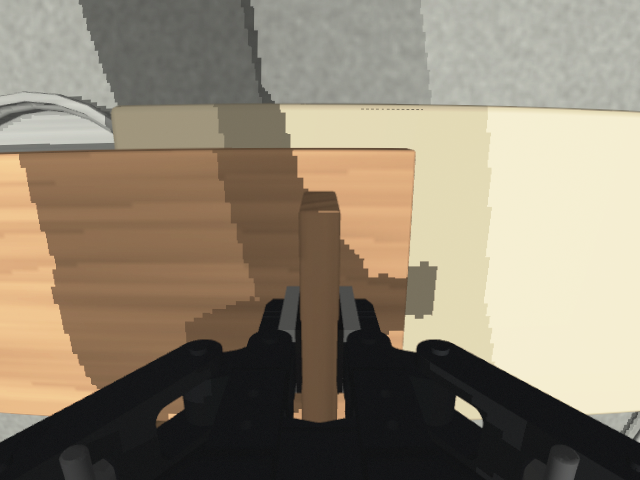

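```bash
cat > m.py <<'E'
import pickle,sys;from h import *
def run(t,sc,sm,dc,dm):
    d=pickle.load(open(f"im_{t}.pkl","rb"))
    for n,c,m in (("scene",sc,sm),("side",dc,dm)):
        a=atz(d[n],c,.114);b=atz(d[n],m,.107);print(n,"corner",a.round(4),"tip",b.round(4),"dy",(a-b)[1].round(4))
    print("tri",tri((d["scene"],sc),(d["side"],dc)),tri((d["scene"],sm),(d["side"],dm)))
E
python3 - <<'E'
from m import run
run("l",(289.3,196.7),(283.3,195),(296.9,210.7),(292.4,209.7))
E
```

```text
scene corner [ 0.5618 -0.1427  0.114 ] tip [ 0.5722 -0.1624  0.107 ] dy 0.0197
side corner [ 0.5587 -0.1389  0.114 ] tip [ 0.5703 -0.1576  0.107 ] dy 0.0187
tri (array([ 0.55794995, -0.14842322,  0.10567249]), [array([ 0.3, -0.3]), array([-0.3,  0.2])]) (array([ 0.56875751, -0.16874403,  0.09763748]), [array([ 0.2, -0.2]), array([-0.2,  0.1])])
```

Run:
```python
import pickle;from h import *
d=pickle.load(open("im_l.pkl","rb"))
yaw=.0096;c,s=np.cos(yaw),np.sin(yaw);B=np.array([.4993,.099])
P=lambda x,y,z:np.array([B[0]+c*x-s*y,B[1]+s*x+c*y,z])
pts=[P(.06,-.245,.114),P(-.06,-.245,.114),P(.06,.035,.114),P(-.06,.035,.114),(.571,-.157,.107),(.5922,-.1573,.152),(.6164,-.1572,.152),(.5725,.0212,.1),(.4225,.0198,.1),(.569,.331,.1),(.419,.329,.1)]
for n,x0,y0,w,h in (("side",260,185,130,110),("scene",245,165,150,110)):
    im=d[n];k=5;f=cv2.resize(im["frame"][y0:y0+h,x0:x0+w],None,fx=k,fy=k,interpolation=cv2.INTER_CUBIC)
    for p in pts:
        u=proj(im,p);print(n,np.round(p,3),u.round(1)); cv2.drawMarker(f,tuple(int(round(v)) for v in ((u[0]-x0+.5)*k,(u[1]-y0+.5)*k)),(0,0,255),cv2.MARKER_CROSS,12,1)
    cv2.imwrite(f"pics/ov_{n}.png",f)
```

```text
side [ 0.562 -0.145  0.114] [295.6 209.7]
side [ 0.442 -0.147  0.114] [329.  202.7]
side [0.559 0.135 0.114] [319.9 266. ]
side [0.439 0.133 0.114] [357.8 256.8]
side [ 0.571 -0.157  0.107] [292.2 209.8]
side [ 0.592 -0.157  0.152] [285.2 200.6]
side [ 0.616 -0.157  0.152] [278.2 202. ]
side [0.572 0.021 0.1  ] [305.6 245.4]
side [0.422 0.02  0.1  ] [350.3 235.2]
side [0.569 0.331 0.1  ] [337.5 320.7]
side [0.419 0.329 0.1  ] [389.  306.6]
scene [ 0.562 -0.145  0.114] [288.9 196.1]
scene [ 0.442 -0.147  0.114] [322.3 179.1]
scene [0.559 0.135 0.114] [338.5 264.1]
scene [0.439 0.133 0.114] [373.3 244.7]
scene [ 0.571 -0.157  0.107] [284.5 196.1]
scene [ 0.592 -0.157  0.152] [277.3 190.4]
scene [ 0.616 -0.157  0.152] [270.3 193.9]
scene [0.572 0.021 0.1  ] [314.  239.8]
scene [0.422 0.02  0.1  ] [356.6 217. ]
scene [0.569 0.331 0.1  ] [373.7 322.1]
scene [0.419 0.329 0.1  ] [418.1 295.4]
```

View pics/ov_scene.png

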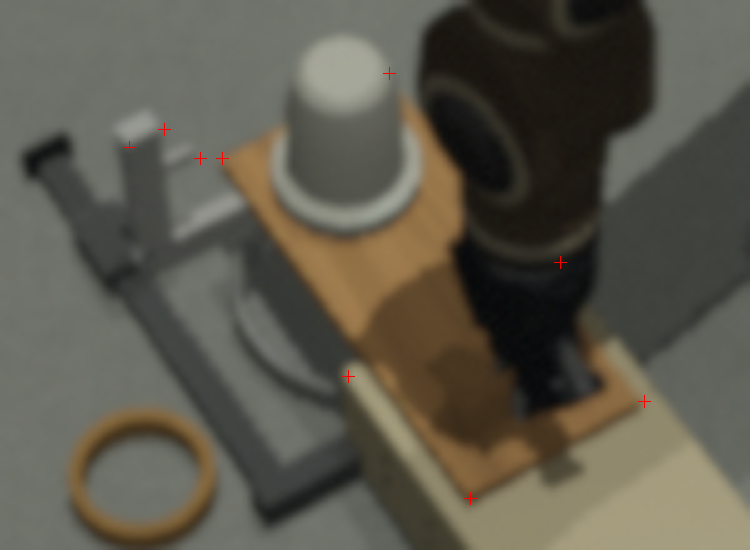

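View pics/ov_side.png

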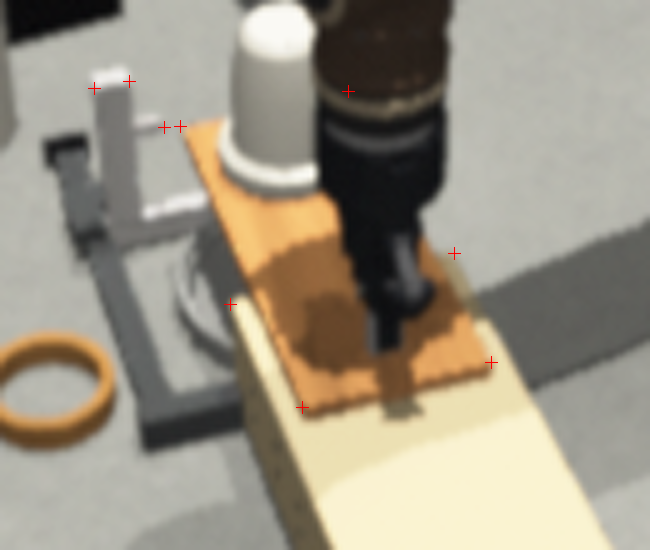

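Run:
```python
import pickle;from h import *
D={t:pickle.load(open(f"im_{t}.pkl","rb")) for t in "efjkl"}; D["0"]=pickle.load(open("im0.pkl","rb"))
for n,(x,y,w,h) in {"scene":(245,165,55,60),"side":(262,185,40,50)}.items():
    ref=D["l"][n]["frame"][y:y+h,x:x+w].astype(np.float32).mean(2)
    for t in "fjk":
        a=D[t][n]["frame"][y:y+h,x:x+w].astype(np.float32).mean(2)
        print(n,t,np.abs(a-ref)[:, :30].mean(), cv2.phaseCorrelate(a[:,:30].copy(),ref[:,:30].copy()))
for n,uv in (("scene",(275.75,185)),("side",(288.5,201.25))): print(n,atz(D["0"][n],uv,.107))
for n,uv in (("scene",(265,180)),("side",(279.25,191.75))): print(n,"post0",atz(D["0"][n],uv,.152))
for n,x0,y0 in (("side",260,180),("scene",250,165)):
    crop(D["j"][n],x0,y0,100,80,8,f"pics/j_{n}.png")
```

```text
scene f 18.356482 ((-0.034290440334597605, -0.16189071273205258), 0.6029381730821397)
scene j 0.3579629 ((0.03008298314016855, 0.012391588248600982), 1.0118301826053195)
scene k 0.41981488 ((-0.03134196090462282, 0.03648147678937619), 1.0133687369028728)
side f 18.446444 ((0.10368575048947726, 0.005669857645688836), 0.6755035247802734)
side j 0.49844447 ((-0.014081239662241174, 0.018919286377055755), 0.999285374323527)
side k 0.5006667 ((0.0057288461986573225, 0.019040137832195825), 0.9993552443186442)
scene [ 0.57349249 -0.2078052   0.107     ]
side [ 0.57184278 -0.20793816  0.107     ]
scene post0 [ 0.60515753 -0.21070984  0.152     ]
side post0 [ 0.60033106 -0.21247464  0.152     ]
```

View pics/j_scene.png

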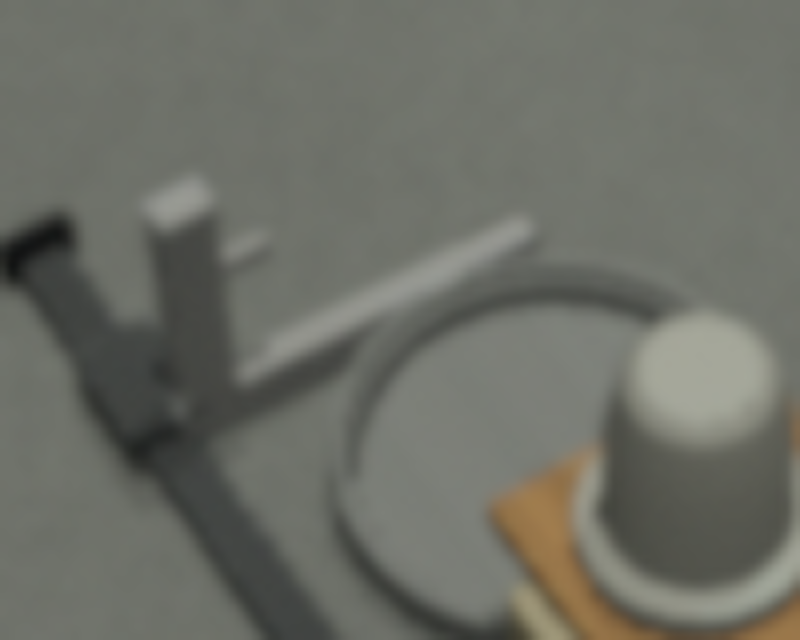

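View pics/j_side.png

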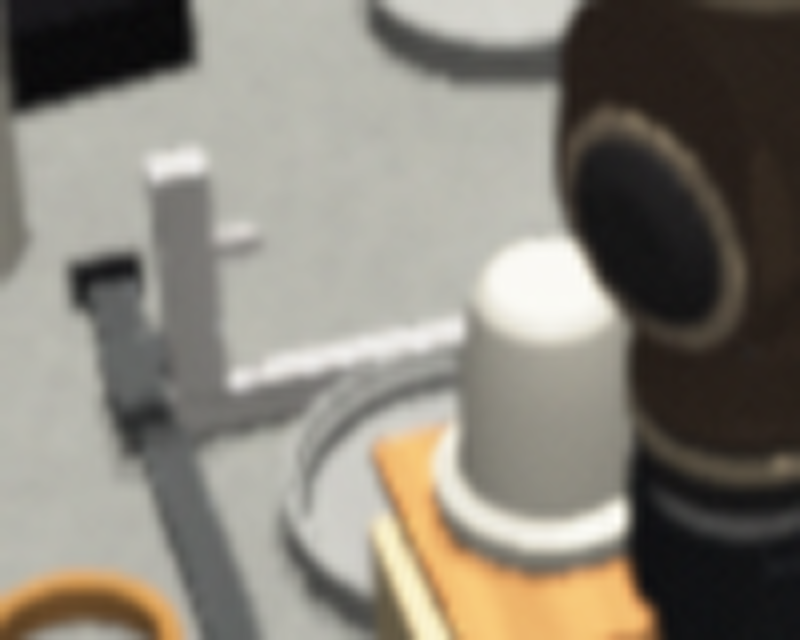

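Run:
```python
import pickle;from h import *
D=pickle.load(open("im_j.pkl","rb"))
for n,c,s,x0,y0 in (("scene",[(143,210),(205,178),(215,200),(152,232)],8,250,165),("side",[(148,158),(205,150),(208,178),(150,186)],8,260,180)):
    c=np.array(c)/s+[x0,y0]
    for p in c: print(n,atz(D[n],p-.5,.152).round(4))
    print("ctr",atz(D[n],c.mean(0)-.5,.152).round(4))
    im=D[n];k=12;x1,y1,w,h=(262,178,60,50) if n=="scene" else (270,190,60,50)
    f=cv2.resize(im["frame"][y1:y1+h,x1:x1+w],None,fx=k,fy=k,interpolation=cv2.INTER_CUBIC)
    for p in [(.571,-.157,.112),(.5922,-.1573,.152),(.6164,-.1572,.152),(.616,-.1713,.152),(.592,-.1713,.152)]:
        u=proj(im,p);cv2.drawMarker(f,tuple(int(round(v)) for v in ((u[0]-x1+.5)*k,(u[1]-y1+.5)*k)),(0,0,255),cv2.MARKER_CROSS,12,1)
    cv2.imwrite(f"pics/ovj_{n}.png",f)
```

```text
scene [ 0.6182 -0.1718  0.152 ]
scene [ 0.5913 -0.1725  0.152 ]
scene [ 0.5931 -0.1616  0.152 ]
scene [ 0.6202 -0.1612  0.152 ]
ctr [ 0.6058 -0.1668  0.152 ]
side [ 0.6137 -0.1724  0.152 ]
side [ 0.5895 -0.1701  0.152 ]
side [ 0.5928 -0.1509  0.152 ]
side [ 0.6172 -0.1533  0.152 ]
ctr [ 0.6033 -0.1616  0.152 ]
```

View pics/ovj_scene.png

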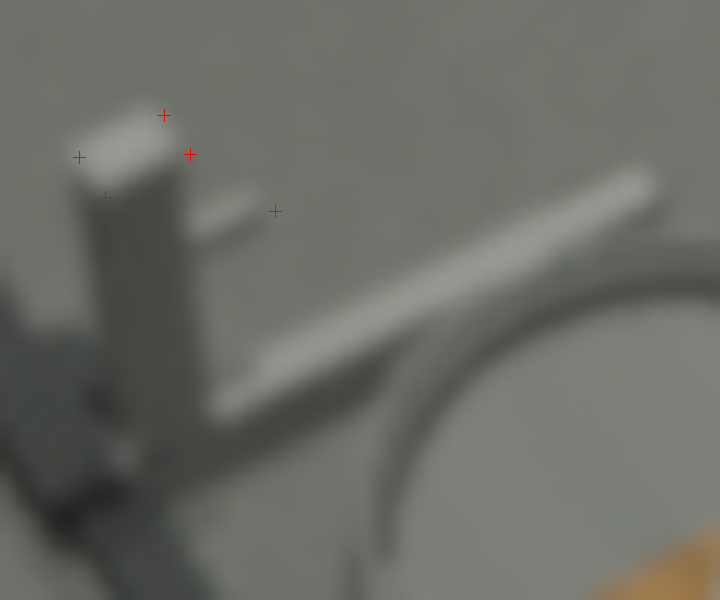

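View pics/ovj_side.png

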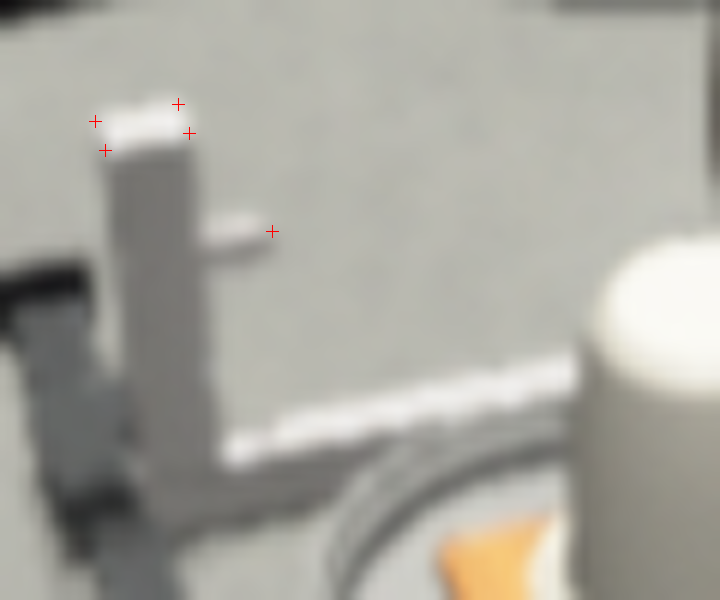

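Run:
```python
import pickle;from h import *
d=pickle.load(open("im_l.pkl","rb"))
yaw=.0096;c,s=np.cos(yaw),np.sin(yaw);B=np.array([.4993,.099])
P=lambda x,y,z:np.array([B[0]+c*x-s*y,B[1]+s*x+c*y,z])
for n,x1,y1,w,h in (("side",282,195,60,50),("scene",278,178,60,50)):
    im=d[n];k=12
    f=cv2.resize(im["frame"][y1:y1+h,x1:x1+w],None,fx=k,fy=k,interpolation=cv2.INTER_CUBIC)
    q=lambda p:tuple(int(round(v)) for v in ((proj(im,p)-[x1,y1]+.5)*k))
    cv2.line(f,q(P(.06,-.245,.114)),q(P(-.06,-.245,.114)),(0,0,255),1)
    cv2.line(f,q(P(.06,-.245,.114)),q(P(.06,.035,.114)),(0,0,255),1)
    cv2.line(f,q((.571,-.157,.112)),q((.592,-.157,.112)),(255,0,0),1)
    cv2.imwrite(f"pics/ovl_{n}.png",f)
```

```text
(no output)
```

View pics/ovl_scene.png

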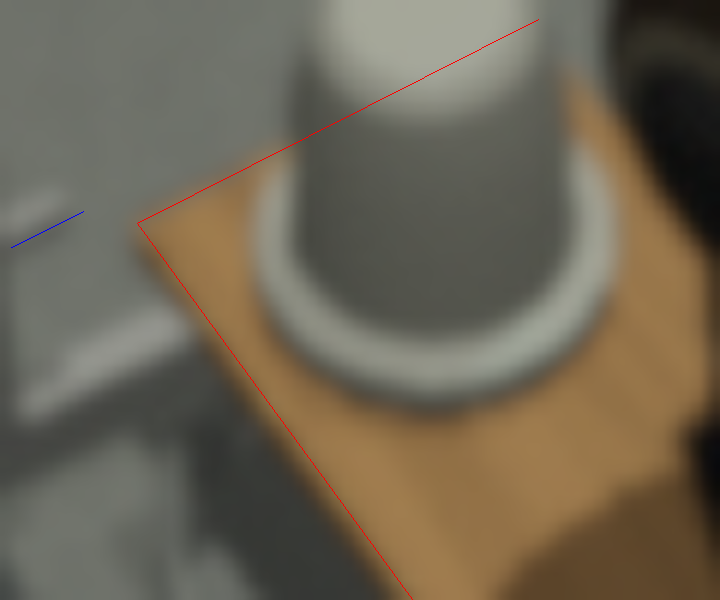

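View pics/ovl_side.png

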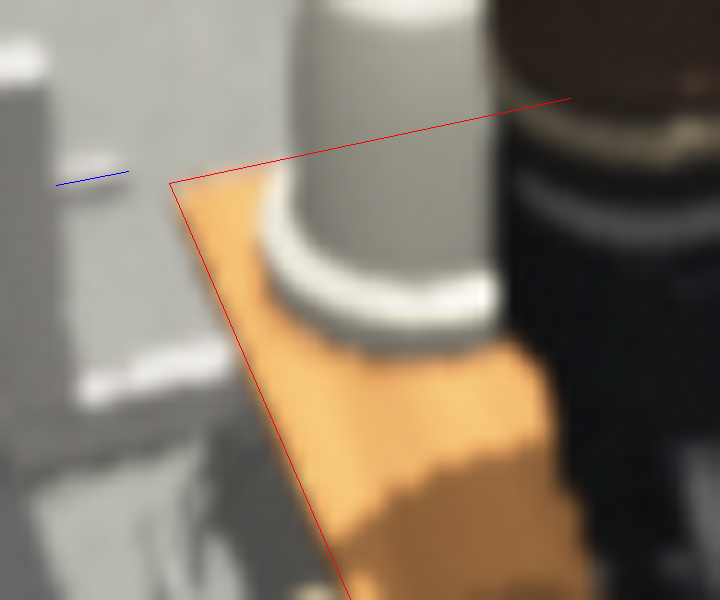

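Comparing edges rather than blurred corners, both fixed views agree with the kinematics to about 1 mm. The plank's front edge stands about 12.5 mm short of the mark.

Request:
move_arm(
  rows=[
    {"tx": 0,"ty": -0.001,"tz": 0,"roll": 0},
    {"tx": 0,"ty": -0.002,"tz": 0,"roll": 0},
    {"tx": 0,"ty": -0.0025,"tz": 0,"roll": 0},
    {"tx": 0,"ty": -0.0025,"tz": 0,"roll": 0},
    {"tx": 0,"ty": -0.002,"tz": 0,"roll": 0},
    {"tx": 0,"ty": -0.0015,"tz": 0,"roll": 0},
    {"tx": 0,"ty": -0.001,"tz": 0,"roll": 0},
    {"tx": 0,"ty": 0,"tz": 0,"roll": 0},
    {"tx": 0,"ty": 0,"tz": 0,"roll": 0},
    {"tx": 0,"ty": 0,"tz": 0,"roll": 0},
  ],
)

```text
clock: 16.15
ee_pos: [0.4995, 0.0868, 0.1272]
tcp_rot: [[-1.0, -0.01, 0.002], [-0.01, 1.0, 0.005], [-0.002, 0.005, -1.0]]
ft_force: [0.7, 7.7, 6.8]
grip_width: 0.0111
```

```bash
python3 shot.py n wrist side scene
python3 - <<'E'
import pickle;from h import *
d=pickle.load(open("im_n.pkl","rb"));b=d["state"]["ee_pos"]
yaw=.0096;c,s=np.cos(yaw),np.sin(yaw);B=b[:2]
P=lambda x,y,z:np.array([B[0]+c*x-s*y,B[1]+s*x+c*y,z])
print(P(0,-.2445,0),d["state"]["tcp_rot"].round(4).tolist())
for n,x1,y1,w,h in (("side",270,185,65,50),("scene",265,175,65,50)):
    im=d[n];k=12
    f=cv2.resize(im["frame"][y1:y1+h,x1:x1+w],None,fx=k,fy=k,interpolation=cv2.INTER_CUBIC)
    q=lambda p:tuple(int(round(v)) for v in ((proj(im,p)-[x1,y1]+.5)*k))
    cv2.line(f,q((.571,-.157,.112)),q((.44,-.1582,.112)),(255,0,0),1)
    cv2.imwrite(f"pics/ovn_{n}.png",f)
E
```

```text
16.3 [0.49943785 0.0868363  0.12718379] [-0.60432933  8.57284931  6.42842452] 0.011126914945024985
[ 0.50178502 -0.15765244  0.        ] [[-0.9999, -0.0105, 0.0018], [-0.0104, 0.9999, 0.0054], [-0.0019, 0.0053, -1.0]]
```

View pics/ovn_scene.png

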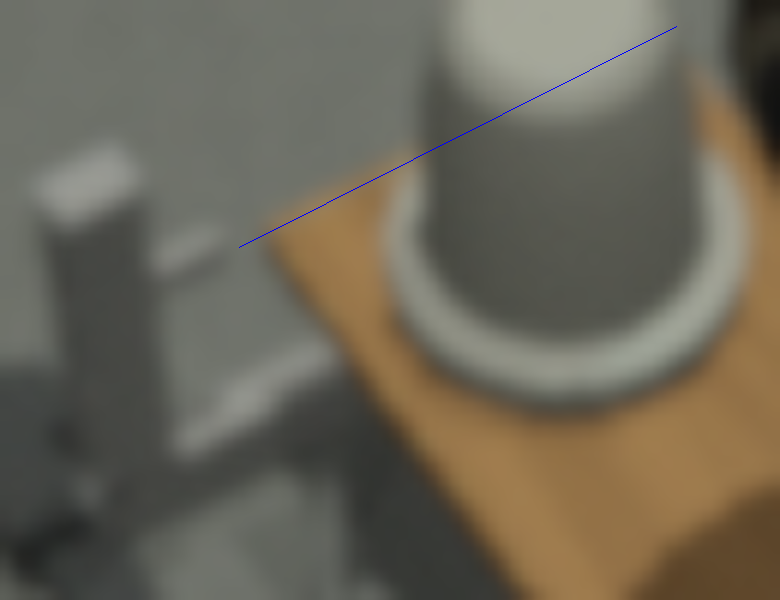

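View pics/ovn_side.png

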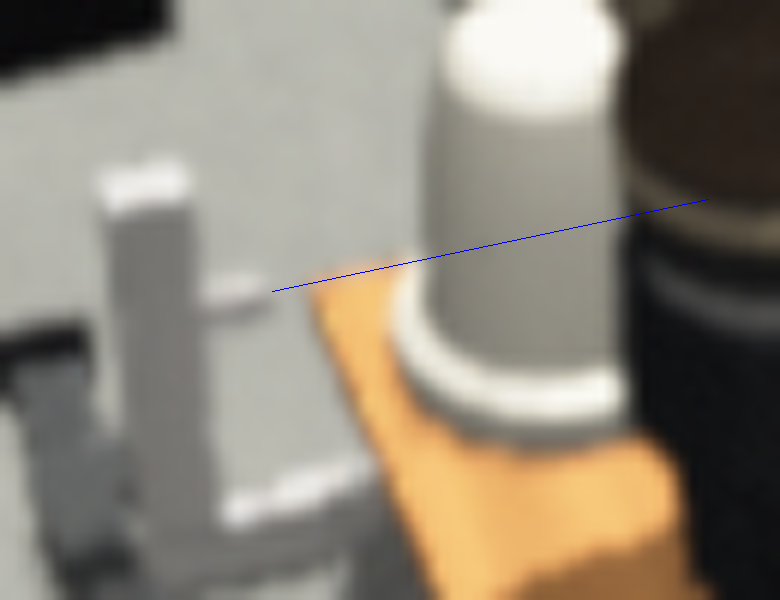

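View pics/wrist_n.png

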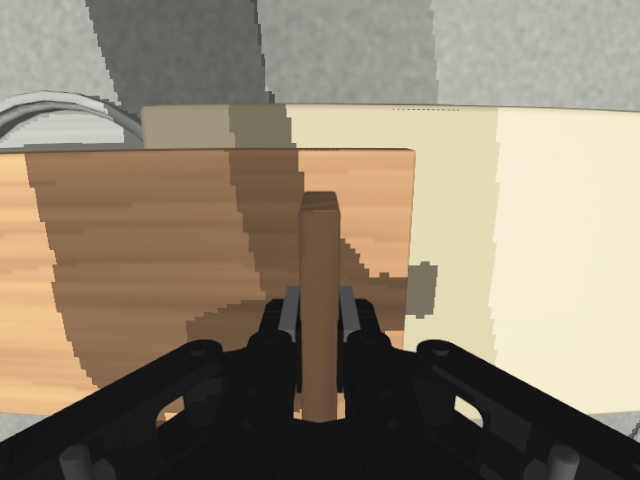

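```bash
cat > prof.py <<'E'
import pickle,sys;from h import *
t=sys.argv[1];d=pickle.load(open(f"im_{t}.pkl","rb"))
ys=np.arange(-.20,-.12,.0005)
def pr(im,x,z,mode):
    f=im["frame"].astype(np.float32)
    uv=np.array([proj(im,(x+.0096*(y+.157)*-1,y,z)) for y in ys],np.float32)
    s=cv2.remap(f,uv[:,:1],uv[:,1:],cv2.INTER_LINEAR)[:,0]
    return s[:,2]-s[:,0] if mode=="c" else s.mean(1)
for n in("scene","side"):
    for nm,x,z,m in [("plank",.556,.114,"c"),("plank",.55,.114,"c"),("plank",.545,.114,"c"),("plank",.54,.114,"c"),("post",.599,.152,"b"),("post",.604,.152,"b"),("post",.609,.152,"b"),("blade",.578,.112,"b"),("blade",.582,.112,"b")]:
        p=pr(d[n],x,z,m)
        if m=="c": 
            lo,hi=p[:30].mean(),p[-20:].max(); i=np.where(p>(lo+hi)/2)[0][0]; print(n,nm,x,"edge y",ys[i].round(4),"lo/hi",lo.round(),hi.round())
        else:
            k=(ys>-.185)&(ys<-.14);q=p[k];yy=ys[k];a=q.argmax();b=a+q[a:a+40].argmin();h=(q[a]+q[b])/2;i=a+np.where(q[a:]<h)[0][0]
            print(n,nm,x,"peak",yy[a].round(4),"edge",yy[i].round(4),q[a].round(),q[b].round())
E
python3 prof.py n
```

```text
scene plank 0.556 edge y -0.1575 lo/hi 5.0 79.0
scene plank 0.55 edge y -0.158 lo/hi 5.0 78.0
scene plank 0.545 edge y -0.1595 lo/hi 5.0 54.0
scene plank 0.54 edge y -0.1625 lo/hi 5.0 19.0
scene post 0.599 peak -0.1675 edge -0.1595 148.0 85.0
scene post 0.604 peak -0.168 edge -0.1585 149.0 73.0
scene post 0.609 peak -0.169 edge -0.1585 149.0 71.0
scene blade 0.578 peak -0.1655 edge -0.16 126.0 102.0
scene blade 0.582 peak -0.1645 edge -0.1595 129.0 97.0
side plank 0.556 edge y -0.154 lo/hi 9.0 129.0
side plank 0.55 edge y -0.155 lo/hi 8.0 127.0
side plank 0.545 edge y -0.1575 lo/hi 8.0 91.0
side plank 0.54 edge y -0.163 lo/hi 10.0 24.0
side post 0.599 peak -0.1635 edge -0.1545 235.0 120.0
side post 0.604 peak -0.165 edge -0.1555 234.0 118.0
side post 0.609 peak -0.1665 edge -0.1555 233.0 121.0
side blade 0.578 peak -0.1635 edge -0.156 209.0 147.0
side blade 0.582 peak -0.1645 edge -0.1555 204.0 143.0
```

Edge profiles put the plank's front edge 0.5–0.8 mm short of the post face. I'll make a final small correction and press down slightly to keep the plank level.

Request:
move_arm(
  rows=[
    {"tx": 0,"ty": -0.0003,"tz": 0.0005,"roll": 0},
    {"tx": 0,"ty": -0.0004,"tz": 0.0005,"roll": 0},
    {"tx": 0,"ty": 0,"tz": 0,"roll": 0},
    {"tx": 0,"ty": 0,"tz": 0,"roll": 0},
    {"tx": 0,"ty": 0,"tz": 0,"roll": 0},
  ],
)

```text
clock: 16.8
ee_pos: [0.4995, 0.0869, 0.1271]
tcp_rot: [[-1.0, -0.011, 0.002], [-0.011, 1.0, 0.007], [-0.003, 0.007, -1.0]]
ft_force: [-1.8, 11.0, 11.7]
grip_width: 0.0111
```

```bash
python3 shot.py o wrist side scene; python3 prof.py o | grep -E "0.55 |post|blade"; python3 -c "
import pickle;from h import *
d=pickle.load(open('im_o.pkl','rb'));print(d['state']['tcp_rot'].round(4).tolist(),d['state']['torque'])
crop(d['side'],230,165,200,150,4,'pics/o1.png')"
```

```text
16.95 [0.49947056 0.08687025 0.12707369] [-1.86221199 10.34106677 11.27744124] 0.011499938672059923
scene plank 0.55 edge y -0.158 lo/hi 5.0 78.0
scene post 0.599 peak -0.1675 edge -0.1595 148.0 86.0
scene post 0.604 peak -0.1685 edge -0.1585 150.0 73.0
scene post 0.609 peak -0.169 edge -0.1585 149.0 70.0
scene blade 0.578 peak -0.1655 edge -0.16 126.0 101.0
scene blade 0.582 peak -0.1645 edge -0.1595 129.0 97.0
side plank 0.55 edge y -0.155 lo/hi 9.0 126.0
side post 0.599 peak -0.1635 edge -0.1545 235.0 120.0
side post 0.604 peak -0.165 edge -0.1555 234.0 118.0
side post 0.609 peak -0.1665 edge -0.1555 233.0 121.0
side blade 0.578 peak -0.1635 edge -0.156 209.0 147.0
side blade 0.582 peak -0.1645 edge -0.1555 204.0 142.0
[[-0.9999, -0.0108, 0.0025], [-0.0108, 0.9999, 0.0071], [-0.0026, 0.0071, -1.0]] [ 2.04618865  0.58348557 -0.08719531]
```

View pics/o1.png

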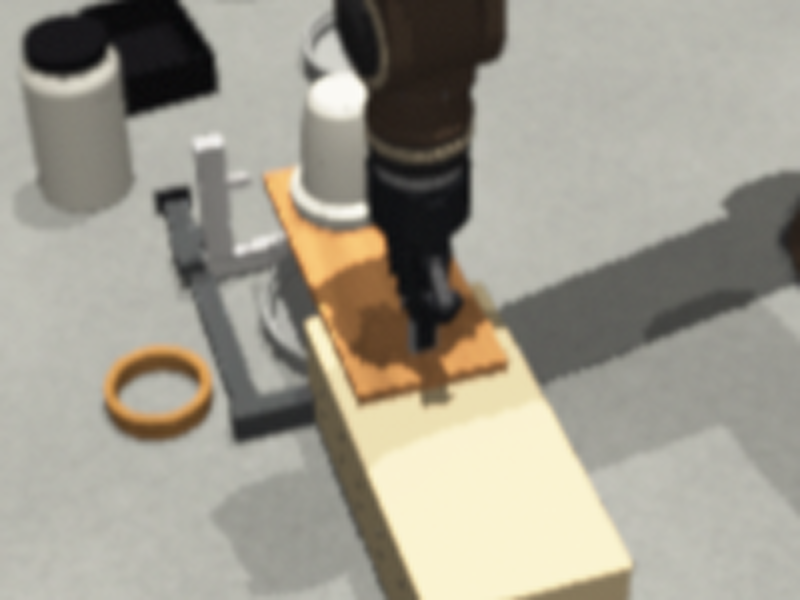

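View pics/scene_o.png

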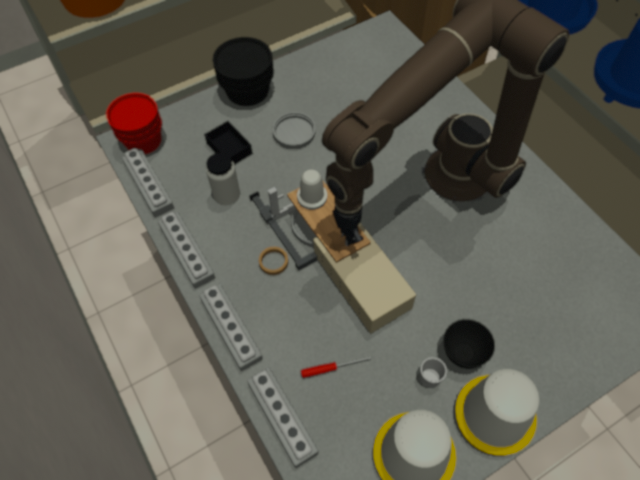

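Request:
move_arm(
  rows=[
    {"tx": 0,"ty": -0.0005,"tz": -0.0005,"roll": 0},
    {"tx": 0,"ty": -0.0005,"tz": 0,"roll": 0},
    {"tx": 0,"ty": 0,"tz": 0,"roll": 0},
    {"tx": 0,"ty": 0,"tz": 0,"roll": 0},
    {"tx": 0,"ty": 0,"tz": 0,"roll": 0},
  ],
)

```text
clock: 17.45
ee_pos: [0.4995, 0.0857, 0.1272]
tcp_rot: [[-1.0, -0.011, 0.002], [-0.011, 1.0, 0.007], [-0.002, 0.007, -1.0]]
ft_force: [-1.3, 9.3, 8.8]
grip_width: 0.0112
```

```bash
python3 shot.py p wrist side scene; python3 prof.py p | grep -E "0.55 |post"
```

```text
17.6 [0.49955875 0.0857062  0.12720533] [-1.49383552 10.3618285   9.67913067] 0.011095535815643008
scene plank 0.55 edge y -0.1585 lo/hi 5.0 78.0
scene post 0.599 peak -0.1675 edge -0.1595 148.0 85.0
scene post 0.604 peak -0.1675 edge -0.1585 149.0 73.0
scene post 0.609 peak -0.169 edge -0.1585 149.0 70.0
side plank 0.55 edge y -0.156 lo/hi 9.0 127.0
side post 0.599 peak -0.1635 edge -0.1545 235.0 120.0
side post 0.604 peak -0.165 edge -0.1555 234.0 118.0
side post 0.609 peak -0.1665 edge -0.1555 233.0 120.0
```

Both views now show the plank edge level with the post face to within about 0.5 mm. I'll hand in while still holding it.

```bash
python3 -c "
from bench import robot
print(robot.hand_in()); print(robot.sense()['clock'])"
```

```text
the job is handed in; nothing more can be done
None
the job is handed in; nothing more can be done
```

I shut the gauge jaw on the pan, slid the plank out until its front edge lined up with the post's plinth-side face, and handed in at about 17.6 s still holding the batten.

- **Jaw:** I gripped the post and slid the jaw about 48 mm until it stopped, pressing the pan against the plinth with about 19 N. I then released it. The wrist view put its face at y ≈ -0.157 m, an opening of about 178 mm, so the pan in the gauge is the large one. Pictures taken before and during the plank slide show the jaw did not move.
- **Plank:** I slid it about 145 mm outward by the batten. The last edge profiles put the plank edge and the post face at -0.1585 and about -0.1588 m in the scene view, and -0.156 and about -0.1552 m in the side view. That is less than 1 mm apart in both. Position worked out from the arm's readings agrees to about 1 mm.
- **Drinker and others:** the last pictures I viewed show the drinker upright on the plank and the other things in place. After those I moved the plank about 1 mm more and checked only the edge positions.

**Checks that disagreed:**
- My first reading of the blurred plank corners in the fixed cameras gave about 19 mm left to go, against 12 mm from the arm. Comparing edges instead of corners settled it near 12 mm.
- The tool ends tilted about 0.4° while holding, pressing the plank down with about 9 N. I did not measure the plank's own tilt at the end, but it looked level in the pictures.

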